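# Unclip signal modules from a test rail and close them up in a carrier

## Robot

A 6-joint arm with a two-finger parallel gripper is mounted at the origin on a cart in front of the work surface, level with it; the furniture and walls round the work are solid. World frame = base frame: x ahead of the robot, y to its left, z up, the work surface at z = 0. Lengths are in mm, angles in rad, forces in N, time in s.
With the tool pointing down it reaches from about 375 to 750 mm from the base axis. Payload 9 kg.
Tool frame: the origin (TCP) lies midway between the tips of the shut fingers; the grasp point (between the pads) lies behind it (grasp_offset is the y of the grasp point in the tool frame, in mm); y points along the fingers, x is the direction in which the jaws open and shut, and the axes are right-handed (so a half turn about y gives the same grasp; the last joint's range is limited). The gripper opens to 85 mm and grips with 20 to 120 N. Pads are 22 mm wide; open, the fingers measure 114 mm over their backs; the gripper's body (76 mm by 85 mm) begins 54 mm behind the grasp point. The pads swing forward as they close: fully open they stand 13 mm farther back than shut.
Start: joints at [-1.381, 0.104, 0.097, 1.564, 0, 1.353], TCP at [237.967, -550.825, 231.331] pointing down, gripper open.
Joint ranges: [-2.99, 2.99], [-0.84, 1.86], [-1.1, 1.16], [-1.84, 2.11], [-1.51, 1.56], [-3.14, 3.14]. Speed limits (rad/s): [2.22, 2.22, 2.57, 3.14, 3.14, 3.14].

## Interface

Orientations are given as a 3x3 rotation matrix whose columns are the frame's x, y, z axes.
In Python, from station import * gives the robot as it stands.
- The arm moves only by the tool jog_arm, never from a script. Its argument "moves" is a list of rows, each an object with "slide": the shift along the tool's x, y, z in cm, a list of three; "dr": the turn, a rotation vector about the tool's x, y, z in degrees, a list of three. In form: [{"slide": [x, y, z], "dr": [ax, ay, az]}, ...]. A call has 1 to 12 rows; each row shifts and turns the commanded pose from where the row before left it, along the tool's axes as they then stand; what a row does not reach is not made up. A row lasts 1/12 s, in which the tool goes at most 41.7 mm and 7.16 degrees, less where a joint would pass 70% of its speed; a pose out of reach is approached as far as the arm can. A call with a gripper value outside its range is refused whole. "gripper" is the finger opening in cm, from 0 to 8.54, set as the call begins (left out, the last holds). The fingers move at their own pace and stop on an object; "force" is the grip in N (left out, the last holds). Time passes only in rows, so rows that do not move let the fingers close. It gives the time, the measured TCP pose, the force and the opening at its end, in the units of the state.
- get_state(): the state, without advancing time (a new reading comes with each control period).
- snapshot(name): name is "scene" or "top"; returns a dict with "pixels" (420x560x3 uint8, red, green, blue), "mtx" (3x3 intrinsics, pixels), "view" (4x4, takes a point from world to camera coordinates). Camera axes: x right, y up, looking along -z (the intrinsics and any distortion apply to the point x, -y, -z); pixel columns grow to the right and rows downward; lengths in mm; the calibration is good to about 2 mm. A picture is of the moment at which its call begins. There is no depth.
- hand_in(): hands the job in, once; it reports no verdict.
The state is a dict: "t": time; "joints": joint angles; "joint_vel": joint speeds; "effort": joint torques, N m; "tool_pos": TCP position; "eef_rot": TCP orientation; "contact_force": force on the tool from outside, world axes, zero at the start; "moment": the same for the moment, N m; "width": opening from 0.0 (shut) to 1.0 (fully open).
Only numpy, scipy, OpenCV 4.12 (cv2) and the standard library are available. Lean on these libraries where they do the work, as an engineer would, in place of code of your own. Each camera call takes 0.05 s, during which the arm holds its last target. There are 200 camera calls.

## Task

The signal modules on the test rail are going to calibration. Unclip every module from the rail (tip it towards its hooked side and the sprung foot lets go) and stand them upright in the carrier as one straight row: the first against the fixed end wall, side by side without gaps, all square and flush against the back fence. Close the row with the follower, slid up against the last module so that the row is held, and leave the loose sample jar and the screwdriver where they are.

Things in the scene. Friction and masses are not known exactly. Their poses are not given: they have to be found in the camera images.
- rail: 35 mm steel top-hat rail, 190 mm long (y), on a fixed base strip 60 mm wide and 8 mm thick. Origin: middle of the strip's underside, on the desk. The modules are clipped on 4 to 8 mm apart between a white terminal pair (y = -73 mm) and an end bracket (y = +78 mm), both fixed, at most 60 mm high, which stay. A clipped module's axes are the rail's, its origin 19 mm above the rail's
- rail_top (a point): middle of the rail's top, 28 mm above the desk; flange 3 mm thick, edges at x = -17.5 and +17.5 mm. A module's hook grips 2.5 mm under the -x edge, its sprung foot 2 mm under the +x edge. The hook resists a straight pull: tip the module about the -x edge, +x side up, 10 to 16 degrees (the foot, some 8 N, lets go at about 7), shift it 5 mm towards -x, then lift
- module_1: grey DIN-rail module, 30 mm wide (y), 76 mm deep (x), 60 mm high, 0.12 to 0.2 kg. Lower body 30 mm high, heavy; on its middle the nose, 45 mm deep in x, 30 mm wide, 30 to 60 mm up: grip it across the 45 mm, fingers over the shoulders. Origin: centre of the flat underside, x from the fixed hook (-x) to the black sprung foot (+x), z up. One of the four may be absent
- module_2: another module, the same as module_1 in every respect
- module_3: another module, the same as module_1 in every respect
- module_4: another module, the same as module_1 in every respect
- carrier: aluminium carrier fixed on the desk, 104 (x) by 194 mm (y: -92 to +102). Origin: on its underside; floor 6 mm up. Steel back fence at the +x side: inner face x = +43 mm, top 22 mm up. Fixed end wall at the +y end: inner face y = +95 mm, top 36 mm up. The -x side is open, the follower is at the -y end
- first_place (a point): on the carrier's floor, where the origin of the first module belongs, flush with fence and end wall (carrier x = +5, y = +80 mm; either way round). Each next module belongs 30 mm further towards the carrier's -y
- follower (a joint): sliding end stop of the carrier, m: 0 = drawn back (face at carrier y = -43 mm), growing towards the end wall up to 0.058; drags with about 2 N and stays where it is left. Face plate 76 mm wide (x), 6 mm thick, top 40 mm above the carrier's underside; behind it an upright black grip tab
- follower_face (a point): middle of the follower's face that meets the row, 23.5 mm above the carrier's underside
- follower_grip (a point): middle of the top of the follower's black grip tab, 59 mm above the carrier's underside, 35 mm behind the face (towards the carrier's -y). The tab is 10 mm thick (y), 28 mm wide (x), free from 15 mm up: push it from behind or pinch it
- probe_stand: fixed bystander: precision stand with column and ball lever, 270 mm high, its foot about 134 by 188 mm and 26 mm high, between rail and carrier: carry the modules over it or clear round it. Origin: middle of its foot's underside
- jar: loose bystander: glass sample jar with pale screw cap, 36 mm wide, 67 mm high; origin at the centre of its base. Leave alone
- screwdriver: bystander: small flat screwdriver, 152 mm long, lying on the desk; origin at its middle, on the desk. Leave alone
Things that resemble listed ones, but are neither listed nor needed, are in the scene too. Leave any yellow look-alike of the module_3 alone.

How it is judged:
By the outcome, as a careful person would: the job done as asked, in the order asked, and still so for the second after the job is handed in, with the robot touching nothing.
Of module_1, module_2, module_3, module_4 only 3 to 4 are there at a start; the rules pass over those that are not, and their reading is None.
At some moment in a run one of module_1, module_2, module_3, module_4 may be knocked a few centimetres aside while the robot is not near it.
It also fails if it takes over 210 s, if anything falls off the work surface, if the arm or the gripper's body presses on something with over 40 N, if the wrist force passes 120 N, or if a joint passes its speed limit or range.

## Working session

There is one attempt and no reset: what is moved stays moved. The work goes in short steps, Python scripts to look and compute and a tool call to move; the robot and the scene stay as the last step left them, time stands still between calls to the robot, and variables do not carry over. Pictures are saved under pics/ and viewed, about 12 in all and at most 16, crops included, and the job is handed in when it is done.

Besides the shell and the picture viewer there is one more tool, called after "Call:" by a JSON object that holds its "op" and its "data". jog_arm: Moves the arm, as the interface text tells. Its arguments: {"type":"object","properties":{"moves":{"type":"array"},"gripper":{"type":"number"},"force":{"type":"number"}},"required":["moves"]}

```bash
ls; mkdir -p pics
python3 - <<'E'
from station import *
import cv2
s=get_state(); print(s)
for n in("scene","top"):
    d=snapshot(n); print(n,d["mtx"],d["view"],[k for k in d])
    cv2.imwrite(f"pics/{n}0.png",cv2.resize(d["pixels"][:,:,::-1],(800,600),interpolation=cv2.INTER_CUBIC))
E
```

```text
pics
{'t': 0.0, 'joints': array([-1.38068796e+00,  1.04722246e-01,  9.64698899e-02,  1.56389454e+00,
       -1.20308924e-05,  1.35308620e+00]), 'joint_vel': array([-0.00017775, -0.00044084,  0.00092197,  0.00028368, -0.00071786,
       -0.00228056]), 'effort': array([ 4.49689896e-04, -5.56927085e+01,  5.03651905e+01,  1.67868583e-02,
       -2.33647270e-04, -2.51660623e-05]), 'tool_pos': array([ 237.9000372 , -550.45881071,  230.50923014]), 'eef_rot': array([[ 3.96607508e-01, -2.67025628e-04,  9.17988242e-01],
       [-9.17987330e-01,  1.32396751e-03,  3.96607499e-01],
       [-1.32129098e-03, -9.99999088e-01,  2.79969314e-04]]), 'contact_force': array([ 0.38351272, -0.31673436,  0.11634279]), 'moment': array([ 0.04681393,  0.01422057, -0.01234992]), 'width': 0.9944898042765229}
scene [[476.7372146    0.         281.54530985]
 [  0.         476.7372146  210.63730793]
 [  0.           0.           1.        ]] [[-7.92527594e-01  6.09833337e-01  1.82045979e-03  3.09868684e+02]
 [-3.71523488e-01 -4.85187668e-01  7.91557467e-01  2.08183394e+02]
 [ 4.83601397e-01  6.26654791e-01  6.11092024e-01 -1.45306099e+03]
 [ 0.00000000e+00  0.00000000e+00  0.00000000e+00  1.00000000e+00]] ['pixels', 'mtx', 'view']
top [[472.29165762   0.         281.15875688]
 [  0.         472.29165762 215.88952613]
 [  0.           0.           1.        ]] [[-2.42605485e-03 -9.99949077e-01  9.79578860e-03  1.52097391e+02]
 [ 9.93842561e-01 -1.32587413e-03  1.10793525e-01 -5.36753216e+02]
 [-1.10774895e-01  1.00042628e-02  9.93795169e-01 -9.63325580e+02]
 [ 0.00000000e+00  0.00000000e+00  0.00000000e+00  1.00000000e+00]] ['pixels', 'mtx', 'view']
```

View pics/top0.png

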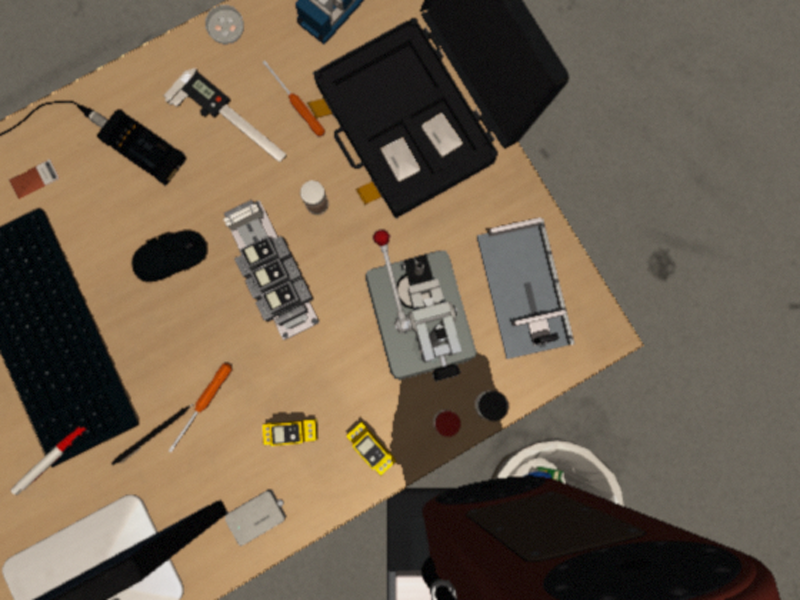

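View pics/scene0.png

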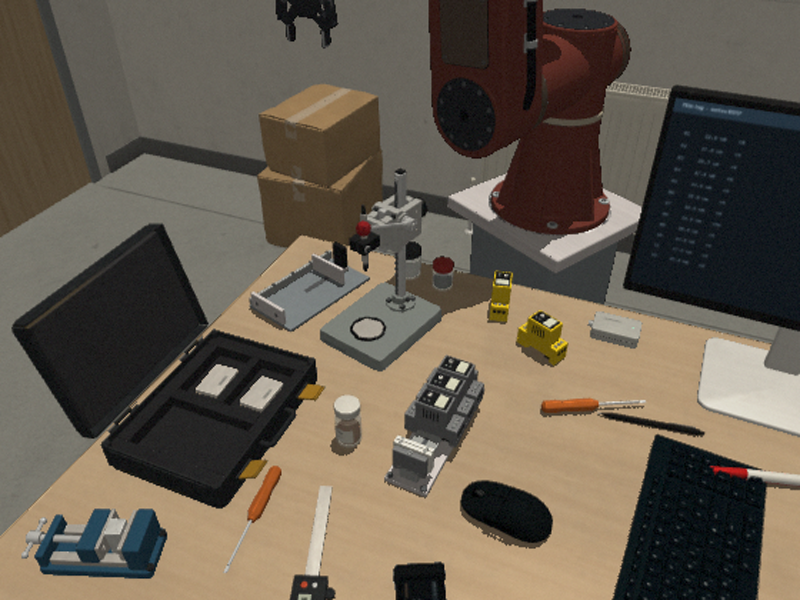

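```bash
python3 -c "
import station
print([ (k,getattr(station,k)) for k in dir(station) if not k.startswith('_')])"
```

```text
[('Unreachable', <class 'station.Unreachable'>), ('get_state', <function make.<locals>.<lambda> at 0x7f2099a6c680>), ('grasp_offset', -18.700000000000003), ('hand_in', <function connect.<locals>.done at 0x7f209a03b7e0>), ('snapshot', <function make.<locals>.drawn_camera at 0x7f2099a6c180>)]
```

```bash
cat > h.py <<'E'
import numpy as np, cv2
from station import *
def shot(n): 
    d=snapshot(n); d["pixels"]=np.ascontiguousarray(d["pixels"]); return d
def crop(d,x0,y0,w,h,f): return cv2.resize(d["pixels"][y0:y0+h,x0:x0+w,::-1],None,fx=f,fy=f,interpolation=cv2.INTER_CUBIC)
def proj(d,P):
    P=np.atleast_2d(np.asarray(P,float)); c=P@d["view"][:3,:3].T+d["view"][:3,3]
    q=np.c_[c[:,0],-c[:,1],-c[:,2]]@d["mtx"].T; return q[:,:2]/q[:,2:]
def ray(d,uv):
    R,t=d["view"][:3,:3],d["view"][:3,3]; k=np.linalg.inv(d["mtx"])@[uv[0],uv[1],1]
    return -R.T@t, R.T@(k*[1,-1,-1])
def on(d,uv,z):
    o,r=ray(d,uv); return (o+r*(z-o[2])/r[2]).round(1)
E
python3 - <<'E'
from h import *
d=shot("top"); s=shot("scene")
A=crop(d,150,130,90,120,5); B=crop(d,325,145,90,120,5)[:, :350]
cv2.imwrite("pics/t1.png",np.hstack([A,B])[:600,:800])
A=crop(s,260,240,90,110,4.4); B=crop(s,165,155,100,110,4)
h=min(len(A),len(B)); cv2.imwrite("pics/s1.png",np.hstack([A[:h],B[:h]])[:600,:800])
print(A.shape,B.shape)
E
```

```text
(484, 396, 3) (440, 400, 3)
```

View pics/t1.png

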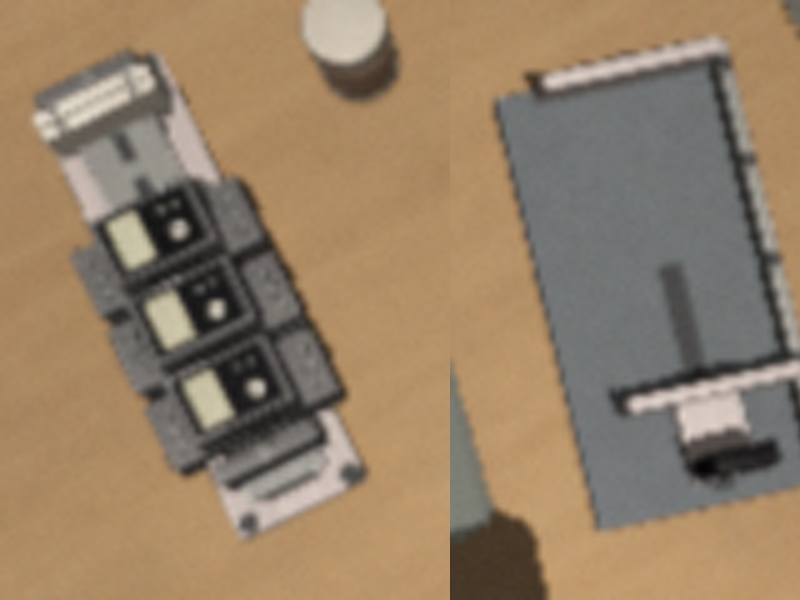

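View pics/s1.png

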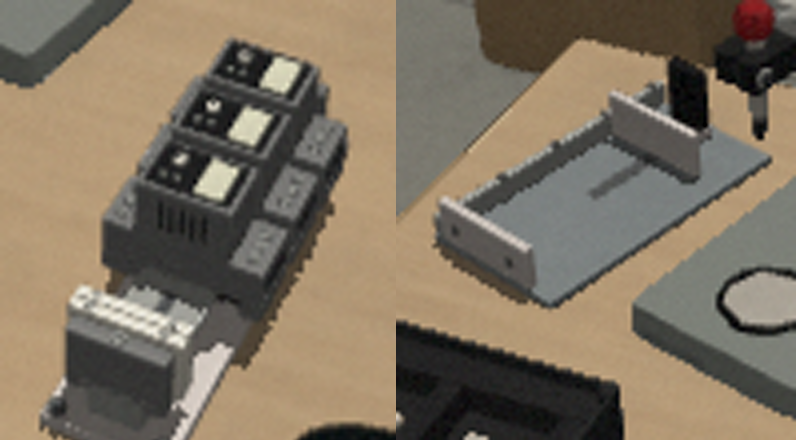

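Run:
```python
from h import *
D={}
for n,box in (("top",(150,130,90,120)),("scene",(260,240,90,110))):
    d=shot(n); D[n]=d; x0,y0,w,h=box; f=6
    im=cv2.resize(d["pixels"][y0:y0+h,x0:x0+w],None,fx=f,fy=f,interpolation=cv2.INTER_CUBIC).astype(int)
    r,g,b=im[...,0],im[...,1],im[...,2]
    cream=((r+g+b>480)&(r-b>18)&(g-b>10)&(r-g<20)).astype(np.uint8)
    print(n,"cam",ray(d,(0,0))[0].round(0))
    c=cv2.connectedComponentsWithStats(cream)
    for i in range(1,c[0]):
        if c[2][i,4]>250: 
            u=c[3][i]; px=((u+.5)/f+[x0,y0]-.5); print("cream",c[2][i,4],px.round(2),on(d,px,79))
            p=tuple(int(v) for v in u); print("   rgb",im[p[1],p[0]])
    dark=(im.sum(2)<115).astype(np.uint8)
    m=cv2.morphologyEx(cream|dark,cv2.MORPH_CLOSE,np.ones((9,9)))
    cv2.imwrite(f"pics/m_{n}.png",m*255)
```

```text
top cam [ 427.  161. 1015.]
cream 6027 [218.07 135.08] [696.8 279.3  79. ]
   rgb [204 193 176]
cream 619 [177.81 145.41] [675.3 360.5  79. ]
   rgb [191 180 165]
cream 2927 [168.43 149.73] [666.4 379.2  79. ]
   rgb [196 187 172]
cream 678 [158.69 154.56] [656.4 398.5  79. ]
   rgb [195 185 172]
cream 1746 [175.8  177.63] [609.1 363.   79. ]
   rgb [199 193 166]
cream 1827 [183.48 193.55] [576.7 347.   79. ]
   rgb [201 194 166]
cream 1789 [191.16 209.43] [544.7 331.   79. ]
   rgb [200 192 165]
scene cam [1026.  823.  723.]
cream 1491 [323.28 256.63] [541.4 329.6  79. ]
   rgb [213 211 184]
cream 1646 [316.26 268.2 ] [573.4 345.6  79. ]
   rgb [213 210 183]
cream 1796 [308.75 280.49] [605.6 361.6  79. ]
   rgb [212 210 183]
cream 368 [277.96 306.44] [688.9 376.6  79. ]
   rgb [199 195 185]
cream 766 [286.09 309.95] [682.4 391.5  79. ]
   rgb [159 155 145]
```

Run:
```python
from h import *
d=shot("top"); s=shot("scene")
ry=np.array([-.895,-.446]); ry/=np.linalg.norm(ry); rx=np.array([ry[1],-ry[0]]); c0=np.array([575,346.3])
def rel(n,p,z): q=on(n,p,z); print(q, "rx %.1f ry %.1f"%((q[:2]-c0)@rx,(q[:2]-c0)@ry))
T=lambda u,v:((u+.5)/5+150-.5,(v+.5)/5+130-.5)
S=lambda u,v:((u+.5)/4.4+260-.5,(v+.5)/4.4+240-.5)
print("term"); rel(d,(168.3,149.9),60)
print("strip z8: near L, near R, mid R, far R, L pts")
for p in((247,540),(367,478),(215,175),(160,55),(66,168),(97,218)): rel(d,T(*p),8)
print("nose3 top corners z79 (near module)")
for p in((170,380),(270,335),(297,393),(192,440)): rel(d,T(*p),79)
print("shoulder z49 right corners: m3, top m1; left m3")
for p in((345,395),(240,178),(185,473),(75,250)): rel(d,T(*p),49)
print("scene nose m1 top: L,R,far; ")
for p in((138,170),(240,208),(262,160),(168,122)): rel(s,S(*p),79)
# black hole markers
im=crop(d,165,180,60,60,10); cv2.imwrite("pics/z.png",np.hstack([im[:600,:600]]))
```

```text
term
[670.9 383.9  60. ] rx -9.1 ry -102.6
strip z8: near L, near R, mid R, far R, L pts
[493.1 326.1   8. ] rx 18.4 ry 82.3
[519.5 275.3   8. ] rx -38.8 ry 81.3
[651.5 342.6   8. ] rx -37.4 ry -66.8
[704.9 367.6   8. ] rx -38.9 ry -125.8
[654.7 407.2   8. ] rx 19.0 ry -98.5
[632.6 393.2   8. ] rx 16.3 ry -72.5
nose3 top corners z79 (near module)
[552.4 346.2  79. ] rx 10.0 ry 20.3
[570.5 306.7  79. ] rx -33.4 ry 21.7
[547.1 295.6  79. ] rx -32.9 ry 47.6
[528.3 337.   79. ] rx 12.5 ry 45.9
shoulder z49 right corners: m3, top m1; left m3
[550.1 280.1  49. ] rx -48.1 ry 51.8
[641.1 324.8  49. ] rx -48.7 ry -49.6
[517.9 345.3  49. ] rx 24.6 ry 51.6
[610.8 392.6  49. ] rx 25.5 ry -52.7
scene nose m1 top: L,R,far; 
[628.3 337.   79. ] rx -32.1 ry -43.6
[608.2 379.9  79. ] rx 15.3 ry -44.7
[582.6 364.5  79. ] rx 12.9 ry -14.9
[599.9 322.3  79. ] rx -32.6 ry -11.6
```

View pics/z.png

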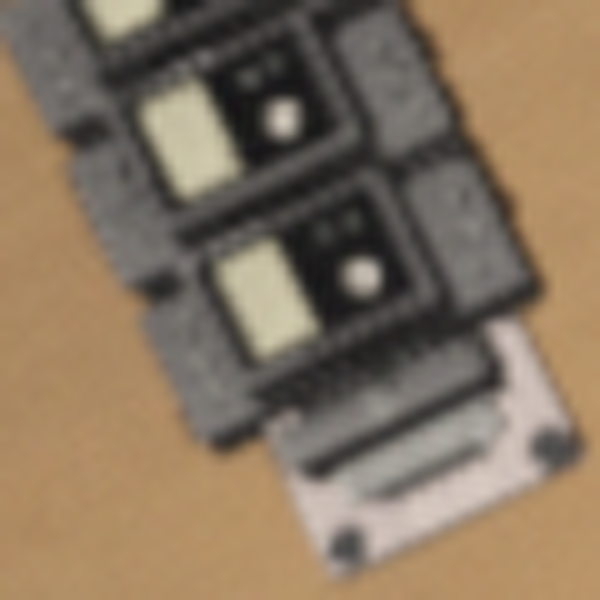

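Run:
```python
from h import *
d=shot("top"); s=shot("scene")
A=crop(d,333,152,70,100,6); B=crop(s,173,165,90,70,4.2)
o=np.zeros((600,800,3),np.uint8); o[:600,:420]=A; o[:B.shape[0],420:420+B.shape[1]]=B[:, :380]
cv2.imwrite("pics/c.png",o)
# ball two view
P=[];
for n,p in((d,(267,166.6)),(s,(254,160.3))): P.append(ray(n,p))
(a,u),(b,v)=P; t=np.linalg.lstsq(np.c_[u,-v],b-a,rcond=None)[0]; print("ball",a+u*t[0],b+v*t[1])
for z in(0,26): print("foot",z,[on(d,p,z)[:2] for p in((258,190),(313,176),(332,247),(277,264))])
print("jar",on(d,(219,135),67))
```

```text
ball [595.21722205 176.55569285 245.52392301] [594.07744713 177.48837002 245.29384334]
foot 0 [array([597., 201.]), array([627.9,  81. ]), array([472.8,  41.7]), array([436.8, 159.9])]
foot 26 [array([592.7, 200. ]), array([622.8,  83. ]), array([471.7,  44.7]), array([436.5, 160. ])]
jar [700.4 278.9  67. ]
```

View pics/c.png

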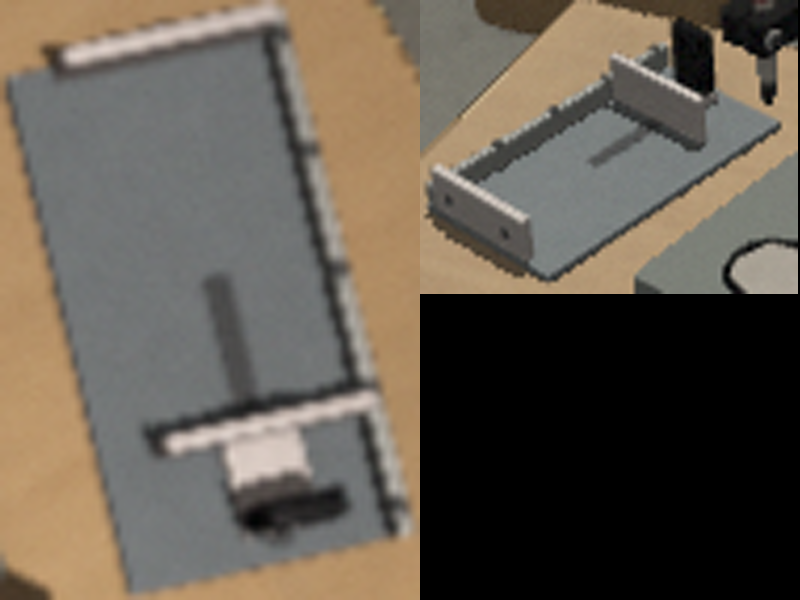

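Run:
```python
from h import *
d=shot("top"); s=shot("scene")
T=lambda u,v:((u+.5)/6+333-.5,(v+.5)/6+152-.5)
S=lambda u,v:((u-420+.5)/4.2+173-.5,(v+.5)/4.2+165-.5)
L=dict(left=((10,80),(70,332),(132,592),6),near=((132,592),(405,540),6),wall=((62,71),(283,23),36),fence=((277,40),(362,390),(397,532),22),folf=((165,437),(378,393),40),folb=((165,452),(378,407),40))
for k,v in L.items():
    q=[on(d,T(*p),v[-1])[:2] for p in v[:-1]]; e=q[-1]-q[0]; print(k,*q,"len %.0f ang %.2f"%(np.hypot(*e),np.degrees(np.arctan2(e[1],e[0]))))
print("scene:")
L=dict(wall=((432,170),(528,222),36),fence=((435,178),(611,92),22),floorR=((548,277),(778,128),6),folf=((612,62),(705,108),40),tab=((673,20),(713,28),59))
for k,v in L.items():
    q=[on(s,S(*p),v[-1])[:2] for p in v[:-1]]; e=q[-1]-q[0]; print(k,*q,"len %.0f ang %.2f"%(np.hypot(*e),np.degrees(np.arctan2(e[1],e[0]))))
print("tab top", [on(d,T(*p),59)[:2] for p in ((245,520),(345,495))])
```

```text
left [651.2  34.9] [558.9  14.7] [465.5  -5.8] len 190 ang -167.64
near [465.5  -5.8] [ 483.9 -103.8] len 100 ang -79.37
wall [647.8  20.2] [665.1 -58.3] len 80 ang -77.57
fence [662.2 -59.1] [536. -86.] [485.8 -96.9] len 180 ang -167.91
folf [517.8 -12.7] [533.  -87.1] len 76 ang -78.45
folb [512.6 -12.6] [528.1 -86.9] len 76 ang -78.22
scene:
wall [670.4 -52.9] [650.8  22. ] len 77 ang 104.66
fence [665.4 -62.8] [538.9 -75.5] len 127 ang -174.27
floorR [650.2  36.8] [467.  -1.] len 187 ang -168.34
folf [534.1 -79.5] [516.   -4.6] len 77 ang 103.59
tab [494. -71.] [479.6 -48.7] len 27 ang 122.85
tab top [array([487.8, -35.9]), array([496.2, -70. ])]
```

```bash
cat >> h.py <<'E'
def plan(pos,ang=None,R0=None,p0=None,step=40):
    """tool-frame shift in cm (total, rows, per row) from pose to pos; ang = wanted world heading of tool x (deg), tool down"""
    s=get_state(); R=s["eef_rot"] if R0 is None else R0; p=s["tool_pos"] if p0 is None else p0
    d=R.T@(np.array(pos,float)-p)/10; n=max(1,int(np.ceil(np.linalg.norm(d)*10/step)))
    print("to",pos,"total",d.round(2),"rows",n,"each",(d/n).round(2))
    if ang is not None:
        a=np.radians(ang); W=np.c_[[np.cos(a),np.sin(a),0],[0,0,-1],[-np.sin(a)*-1*-1,0,0]]; W[:,2]=np.cross(W[:,0],W[:,1])
        print("  dr total deg",np.degrees(cv2.Rodrigues(R.T@W)[0].ravel()).round(2))
    return R,np.array(pos,float)
E
python3 - <<'E'
from h import *
R,p=plan((520,-250,380)); R,p=plan((600,60,390),R0=R,p0=p); plan((579.6,337.1,380),-63.5,R0=R,p0=p)
E
```

```text
to (520, -250, 380) total [-16.43 -14.87  37.82] rows 11 each [-1.49 -1.35  3.44]
to (600, 60, 390) total [-25.28  -1.    19.64] rows 9 each [-2.81 -0.11  2.18]
to (579.6, 337.1, 380) total [-26.25   1.     9.12] rows 7 each [-3.75  0.14  1.3 ]
  dr total deg [ 0.   -3.13  0.01]
```

Call:
{"op": "jog_arm", "data": {"moves": [{"slide": [0,-3,0],"dr": [0,0,0]},{"slide": [-1.49,-1.1,3.44],"dr": [0,0,0]},{"slide": [-1.49,-1.1,3.44],"dr": [0,0,0]},{"slide": [-1.49,-1.1,3.44],"dr": [0,0,0]},{"slide": [-1.49,-1.1,3.44],"dr": [0,0,0]},{"slide": [-1.49,-1.1,3.44],"dr": [0,0,0]},{"slide": [-1.49,-1.1,3.44],"dr": [0,0,0]},{"slide": [-1.49,-1.1,3.44],"dr": [0,0,0]},{"slide": [-1.49,-1.1,3.44],"dr": [0,0,0]},{"slide": [-1.49,-1.1,3.44],"dr": [0,0,0]},{"slide": [-1.49,-1.1,3.44],"dr": [0,0,0]},{"slide": [-1.49,-1.1,3.44],"dr": [0,0,0]}], "gripper": 8.5, "force": 60}}

```text
t: 1.6
tool_pos: [521.3, -248.6, 383.1]
eef_rot: [[0.397, 0.0, 0.918], [-0.918, -0.0, 0.397], [0.001, -1.0, 0.0]]
contact_force: [0.8, -0.8, 0.1]
width: 0.998
```

Call:
{"op": "jog_arm", "data": {"moves": [{"slide": [-2.81,-0.11,2.18],"dr": [0,0,0]},{"slide": [-2.81,-0.11,2.18],"dr": [0,0,0]},{"slide": [-2.81,-0.11,2.18],"dr": [0,0,0]},{"slide": [-2.81,-0.11,2.18],"dr": [0,0,0]},{"slide": [-2.81,-0.11,2.18],"dr": [0,0,0]},{"slide": [-2.81,-0.11,2.18],"dr": [0,0,0]},{"slide": [-2.81,-0.11,2.18],"dr": [0,0,0]},{"slide": [-2.81,-0.11,2.18],"dr": [0,0,0]},{"slide": [-2.81,-0.11,2.18],"dr": [0,0,0]}]}}

```text
t: 2.35
tool_pos: [600.3, 61.5, 392.4]
eef_rot: [[0.397, 0.0, 0.918], [-0.918, -0.0, 0.397], [0.0, -1.0, 0.0]]
contact_force: [1.1, -0.2, 0.6]
width: 0.995
```

Call:
{"op": "jog_arm", "data": {"moves": [{"slide": [-3.75,0.14,1.3],"dr": [0,-0.45,0]},{"slide": [-3.75,0.14,1.3],"dr": [0,-0.45,0]},{"slide": [-3.75,0.14,1.3],"dr": [0,-0.45,0]},{"slide": [-3.75,0.14,1.3],"dr": [0,-0.45,0]},{"slide": [-3.75,0.14,1.3],"dr": [0,-0.45,0]},{"slide": [-3.75,0.14,1.3],"dr": [0,-0.45,0]},{"slide": [-3.75,0.14,1.3],"dr": [0,-0.45,0]},{"slide": [0,0,0],"dr": [0,0,0]}]}}

```text
t: 3.02
tool_pos: [570.9, 342.5, 380.7]
eef_rot: [[0.452, -0.002, 0.892], [-0.892, 0.001, 0.452], [-0.002, -1.0, -0.002]]
contact_force: [-0.2, -0.5, -0.0]
width: 0.992
```

```bash
cat >> h.py <<'E'
def creams(n,z,box=None,f=6,amin=250):
    d=shot(n); x0,y0,w,h=box or dict(top=(150,130,90,120),scene=(260,240,90,110))[n]
    im=cv2.resize(d["pixels"][y0:y0+h,x0:x0+w],None,fx=f,fy=f,interpolation=cv2.INTER_CUBIC).astype(int)
    r,g,b=im[...,0],im[...,1],im[...,2]
    c=cv2.connectedComponentsWithStats(((r+g+b>480)&(r-b>21)&(g-b>18)&(r-g<20)).astype(np.uint8))
    for i in range(1,c[0]):
        if c[2][i,4]>amin: px=(c[3][i]+.5)/f+[x0,y0]-.5; print(n,c[2][i,4],px.round(1),on(d,px,z))
    return d
E
python3 - <<'E'
from h import *
creams("scene",79); creams("top",79)
R,p=plan((547.6,321.1,120),-63.5)
E
```

```text
to (547.6, 321.1, 120) total [ 0.36 26.17 -2.95] rows 7 each [ 0.05  3.74 -0.42]
  dr total deg [0.05 0.18 0.01]
```

Run:
```python
from h import *
s=shot("scene"); cv2.imwrite("pics/s2.png",crop(s,130,80,300,300,2))
```

```text
(no output)
```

View pics/s2.png

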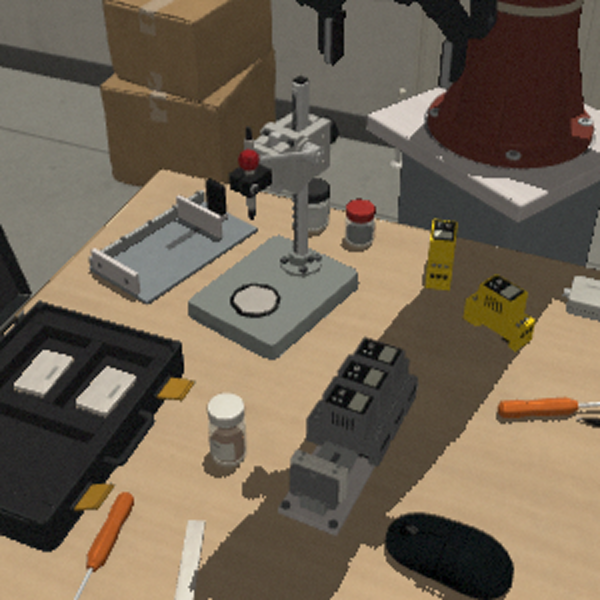

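Call:
{"op": "jog_arm", "data": {"moves": [{"slide": [0.05,3.74,-0.42],"dr": [0,0.03,0]},{"slide": [0.05,3.74,-0.42],"dr": [0,0.03,0]},{"slide": [0.05,3.74,-0.42],"dr": [0,0.03,0]},{"slide": [0.05,3.74,-0.42],"dr": [0,0.03,0]},{"slide": [0.05,3.74,-0.42],"dr": [0,0.03,0]},{"slide": [0.05,3.74,-0.42],"dr": [0,0.03,0]},{"slide": [0.05,3.74,-0.42],"dr": [0,0,0]},{"slide": [0,0,0],"dr": [0,0,0]},{"slide": [0,0,0],"dr": [0,0,0]}]}}

```text
t: 3.92
tool_pos: [547.9, 318.5, 123.4]
eef_rot: [[0.442, -0.003, 0.897], [-0.897, -0.001, 0.442], [-0.0, -1.0, -0.004]]
contact_force: [0.2, -0.5, 1.4]
width: 0.999
```

Run:
```python
from h import *
R,p=plan((547.6,321.1,48),-63.5,step=12)
s=shot("scene"); t=shot("top"); cv2.imwrite("pics/g1.png",np.hstack([crop(s,255,225,100,110,4),crop(t,150,130,100,110,4)]))
```

```text
to (547.6, 321.1, 48) total [-0.24  7.54  0.12] rows 7 each [-0.03  1.08  0.02]
  dr total deg [ 0.2  -0.27 -0.02]
```

View pics/g1.png

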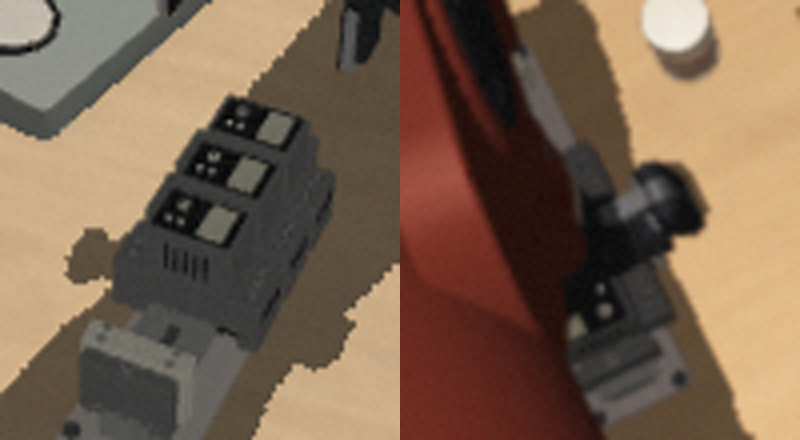

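Run:
```python
from h import *
s=shot("scene")
for sg in(-1,1): print(proj(s,[547.9+sg*46*.442,318.5-sg*46*.897,137]))
```

```text
[[341.30132189 239.56525724]]
[[296.4807161  225.65022144]]
```

Call:
{"op": "jog_arm", "data": {"moves": [{"slide": [-0.24,1,0.12],"dr": [0.2,-0.27,0]},{"slide": [0,2,0],"dr": [0,0,0]},{"slide": [0,2,0],"dr": [0,0,0]},{"slide": [0,1,0],"dr": [0,0,0]},{"slide": [0,1,0],"dr": [0,0,0]},{"slide": [0,0.5,0],"dr": [0,0,0]},{"slide": [0,0,0],"dr": [0,0,0]},{"slide": [0,0,0],"dr": [0,0,0]}]}}

```text
t: 4.73
tool_pos: [549.5, 323.2, 50.1]
eef_rot: [[0.448, 0.004, 0.894], [-0.894, 0.002, 0.448], [0.0, -1.0, 0.004]]
contact_force: [0.4, 0.3, 0.8]
width: 0.999
```

Call:
{"op": "jog_arm", "data": {"moves": [{"slide": [0,0,0],"dr": [0,0,0]},{"slide": [0,0,0],"dr": [0,0,0]},{"slide": [0,0,0],"dr": [0,0,0]},{"slide": [0,0,0],"dr": [0,0,0]},{"slide": [0,0,0],"dr": [0,0,0]},{"slide": [0,0,0],"dr": [0,0,0]},{"slide": [0,0,0],"dr": [0,0,0]},{"slide": [0,0,0],"dr": [0,0,0]}], "gripper": 5.2, "force": 40}}

```text
t: 5.4
tool_pos: [549.1, 323.0, 49.4]
eef_rot: [[0.448, 0.003, 0.894], [-0.894, 0.001, 0.448], [0.0, -1.0, 0.003]]
contact_force: [-0.1, -0.5, -0.0]
width: 0.608
```

Call:
{"op": "jog_arm", "data": {"moves": [{"slide": [0.1,0,-0.2],"dr": [-0.2,0,0]},{"slide": [0,0,0],"dr": [0,0,0]},{"slide": [0,0,0],"dr": [0,0,0]}]}}

```text
t: 5.65
tool_pos: [547.7, 321.1, 49.4]
eef_rot: [[0.448, -0.0, 0.894], [-0.894, -0.0, 0.448], [0.0, -1.0, -0.0]]
contact_force: [-0.5, 0.1, -0.2]
width: 0.61
```

Call:
{"op": "jog_arm", "data": {"moves": [{"slide": [0,0,0],"dr": [0,0,0]},{"slide": [0,0,0],"dr": [0,0,0]},{"slide": [0,0,0],"dr": [0,0,0]},{"slide": [0,0,0],"dr": [0,0,0]},{"slide": [0,0,0],"dr": [0,0,0]},{"slide": [0,0,0],"dr": [0,0,0]}], "gripper": 3.5, "force": 50}}

```text
t: 6.15
tool_pos: [547.9, 321.2, 49.6]
eef_rot: [[0.448, 0.0, 0.894], [-0.894, -0.0, 0.448], [0.0, -1.0, 0.0]]
contact_force: [0.0, -0.5, 3.0]
width: 0.519
```

Call:
{"op": "jog_arm", "data": {"moves": [{"slide": [0.083,-0.06,0],"dr": [0,0,2]},{"slide": [0.083,-0.06,0],"dr": [0,0,2]},{"slide": [0.083,-0.06,0],"dr": [0,0,2]},{"slide": [0,0,0],"dr": [0,0,0]}]}}

```text
t: 6.48
tool_pos: [549.0, 318.8, 51.1]
eef_rot: [[0.445, -0.048, 0.894], [-0.889, 0.096, 0.447], [-0.107, -0.994, -0.0]]
contact_force: [-2.0, 3.3, 2.9]
width: 0.515
```

Call:
{"op": "jog_arm", "data": {"moves": [{"slide": [0.083,-0.06,0],"dr": [0,0,2]},{"slide": [0.083,-0.06,0],"dr": [0,0,2]},{"slide": [0.083,-0.06,0],"dr": [0,0,2]},{"slide": [0.042,-0.03,0],"dr": [0,0,1]},{"slide": [0,0,0],"dr": [0,0,0]}]}}

```text
t: 6.9
tool_pos: [550.5, 315.6, 52.6]
eef_rot: [[0.436, -0.101, 0.894], [-0.872, 0.201, 0.447], [-0.225, -0.974, -0.0]]
contact_force: [-0.1, 0.8, 2.2]
width: 0.518
```

Call:
{"op": "jog_arm", "data": {"moves": [{"slide": [0.2,-0.05,0],"dr": [0,0,0]},{"slide": [0.2,-0.05,0],"dr": [0,0,0]},{"slide": [0.2,-0.05,0],"dr": [0,0,0]},{"slide": [0,0,0],"dr": [0,0,0]}]}}

```text
t: 7.23
tool_pos: [553.1, 310.3, 52.8]
eef_rot: [[0.437, -0.101, 0.894], [-0.871, 0.2, 0.448], [-0.224, -0.975, -0.0]]
contact_force: [-0.5, 0.7, 0.7]
width: 0.517
```

Call:
{"op": "jog_arm", "data": {"moves": [{"slide": [-0.07,-0.29,0],"dr": [0,0,0]},{"slide": [-0.11,-0.48,0],"dr": [0,0,0]},{"slide": [-0.22,-0.97,0],"dr": [0,0,0]},{"slide": [-0.45,-1.95,0],"dr": [0,0,0]},{"slide": [-0.45,-1.95,0],"dr": [0,0,0]},{"slide": [0,0,0],"dr": [0,0,0]}]}}

```text
t: 7.73
tool_pos: [555.3, 311.0, 115.9]
eef_rot: [[0.438, -0.095, 0.894], [-0.871, 0.202, 0.448], [-0.223, -0.975, 0.006]]
contact_force: [-0.0, -0.6, -0.6]
width: 0.521
```

Call:
{"op": "jog_arm", "data": {"moves": [{"slide": [-0.5,-3,0],"dr": [0,0,-6.5]},{"slide": [-0.2,-3.5,0],"dr": [0,0,-6.5]},{"slide": [0,-4,0],"dr": [0,0,0]},{"slide": [0,-4,0],"dr": [0,0,0]},{"slide": [0,-4,0],"dr": [0,0,0]},{"slide": [0,-4,0],"dr": [0,0,0]},{"slide": [0,-4,0],"dr": [0,0,0]},{"slide": [0,0,0],"dr": [0,0,0]},{"slide": [0,0,0],"dr": [0,0,0]}]}}

```text
t: 8.48
tool_pos: [555.9, 307.5, 379.2]
eef_rot: [[0.448, 0.006, 0.894], [-0.894, 0.002, 0.448], [0.001, -1.0, 0.006]]
contact_force: [0.7, 0.2, -3.8]
width: 0.518
```

Run:
```python
from h import *
a=np.radians(12.1); cy=np.array([np.cos(a),np.sin(a)]); cx=np.array([cy[1],-cy[0]]); O=543.8*cy+153.8*cx
print("O",O,"first",O+5*cx+80*cy)
R,p=plan((590,150,400)); W=O-2*cx+72*cy; plan((*W,390),-77.9,R0=R,p0=p)
s=shot("scene"); cv2.imwrite("pics/s3.png",crop(s,160,40,240,260,2.3))
```

```text
O [563.95785912 -36.39248731] first [643.22861088 -24.51191846]
to (590, 150, 400) total [15.61 -2.09 -4.  ] rows 5 each [ 3.12 -0.42 -0.8 ]
to (np.float64(633.9390150447499), np.float64(-19.344384303782988), 390) total [17.11  1.   -3.66] rows 5 each [ 3.42  0.2  -0.73]
  dr total deg [-0.33 14.51  0.02]
```

View pics/s3.png

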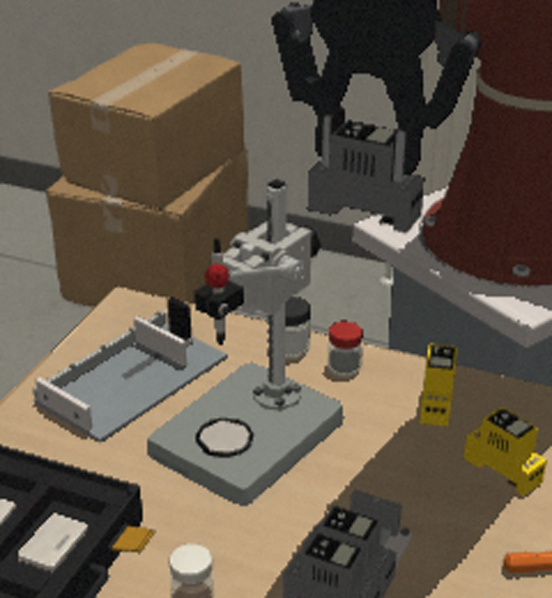

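Call:
{"op": "jog_arm", "data": {"moves": [{"slide": [3.12,-0.42,-0.8],"dr": [0,0,0]},{"slide": [3.12,-0.42,-0.8],"dr": [0,0,0]},{"slide": [3.12,-0.42,-0.8],"dr": [0,0,0]},{"slide": [3.12,-0.42,-0.8],"dr": [0,0,0]},{"slide": [3.12,-0.42,-0.8],"dr": [0,0,0]},{"slide": [3.42,0.2,-0.73],"dr": [0,0,0]},{"slide": [3.42,0.2,-0.73],"dr": [0,0,0]},{"slide": [3.42,0.2,-0.73],"dr": [0,0,0]},{"slide": [3.42,0.2,-0.73],"dr": [0,0,0]},{"slide": [3.42,0.2,-0.73],"dr": [0,0,0]},{"slide": [0,0,0],"dr": [0,7,0]},{"slide": [0,0,0],"dr": [0,7,0]}]}}

```text
t: 9.53
tool_pos: [632.6, -21.8, 383.4]
eef_rot: [[0.21, -0.005, 0.978], [-0.978, 0.001, 0.21], [-0.002, -1.0, -0.005]]
contact_force: [0.5, 0.5, -1.9]
width: 0.52
```

```bash
cat >> h.py <<'E'
_a=np.radians(12.1); cy=np.array([np.cos(_a),np.sin(_a)]); cx=np.array([cy[1],-cy[0]]); O=543.8*cy+153.8*cx
def car(x,y,z): return (*(O+x*cx+y*cy).round(1),z)
def incar(): 
    s=get_state(); q=s["tool_pos"][:2]-O; print("carrier tcp %.1f %.1f z %.1f"%(q@cx,q@cy,s["tool_pos"][2]), "head %.2f"%np.degrees(np.arctan2(*s["eef_rot"][1::-1,0])))
E
python3 - <<'E'
from h import *
incar(); plan(car(0,74,120),-77.9)
E
```

```text
carrier tcp 0.2 70.2 z 383.4 head -77.87
to (np.float64(636.3), np.float64(-20.9), 120) total [ 0.04 26.33  0.51] rows 7 each [0.01 3.76 0.07]
  dr total deg [ 0.28  0.03 -0.12]
```

Call:
{"op": "jog_arm", "data": {"moves": [{"slide": [0,3.76,0.3],"dr": [0.28,0,0]},{"slide": [0,3.8,0.2],"dr": [0,0,0]},{"slide": [0,3.8,0],"dr": [0,0,0]},{"slide": [0,3.8,0],"dr": [0,0,0]},{"slide": [0,3.8,0],"dr": [0,0,0]},{"slide": [0,3.8,0],"dr": [0,0,0]},{"slide": [0,3.6,0],"dr": [0,0,0]},{"slide": [0,2,0],"dr": [0,0,0]},{"slide": [0,0,0],"dr": [0,0,0]},{"slide": [0,0,0],"dr": [0,0,0]}]}}

```text
t: 10.37
tool_pos: [636.6, -17.7, 100.8]
eef_rot: [[0.218, -0.0, 0.976], [-0.976, 0.002, 0.218], [-0.002, -1.0, 0.0]]
contact_force: [-0.2, 0.1, -1.5]
width: 0.519
```

Run:
```python
from h import *
incar(); plan(car(0,74,48),-77.9)
s=shot("scene"); cv2.imwrite("pics/s4.png",crop(s,165,100,110,140,4))
```

```text
carrier tcp -3.1 75.0 z 100.8 head -77.39
to (np.float64(636.3), np.float64(-20.9), 48) total [ 0.32  5.28 -0.1 ] rows 2 each [ 0.16  2.64 -0.05]
  dr total deg [-0.01  0.51 -0.12]
```

View pics/s4.png

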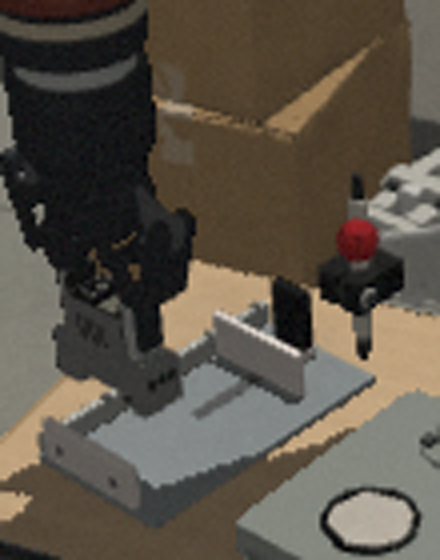

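Call:
{"op": "jog_arm", "data": {"moves": [{"slide": [0.3,2,-0.1],"dr": [0,0.5,0]},{"slide": [0,2,0],"dr": [0,0,0]},{"slide": [0,1.2,0],"dr": [0,0,0]},{"slide": [0,0.5,0],"dr": [0,0,0]},{"slide": [0,0,0],"dr": [0,0,0]},{"slide": [0,0,0],"dr": [0,0,0]}]}}

```text
t: 10.92
tool_pos: [639.5, -21.3, 47.8]
eef_rot: [[0.21, 0.006, 0.978], [-0.978, 0.001, 0.21], [0.001, -1.0, 0.006]]
contact_force: [-0.6, -0.4, -2.3]
width: 0.515
```

Call:
{"op": "jog_arm", "data": {"moves": [{"slide": [0,0.2,0],"dr": [0,0,0]},{"slide": [0,0.1,0],"dr": [0,0,0]},{"slide": [0,0,0],"dr": [0,0,0]}]}}

```text
t: 11.17
tool_pos: [639.2, -21.3, 44.1]
eef_rot: [[0.21, 0.006, 0.978], [-0.978, 0.001, 0.21], [0.0, -1.0, 0.006]]
contact_force: [0.1, 0.2, -3.0]
width: 0.519
```

Call:
{"op": "jog_arm", "data": {"moves": [{"slide": [0,0.3,0],"dr": [-0.3,0,0]},{"slide": [0,0.2,0],"dr": [0,0,0]},{"slide": [0,0,0],"dr": [0,0,0]},{"slide": [0,0,0],"dr": [0,0,0]}]}}

```text
t: 11.5
tool_pos: [638.7, -21.2, 38.2]
eef_rot: [[0.21, -0.001, 0.978], [-0.978, 0.0, 0.21], [-0.0, -1.0, -0.001]]
contact_force: [-0.2, -0.7, -2.5]
width: 0.518
```

Call:
{"op": "jog_arm", "data": {"moves": [{"slide": [0,0.1,0],"dr": [0,0,0]},{"slide": [0,0.05,0],"dr": [0,0,0]},{"slide": [0,0,0],"dr": [0,0,0]}]}}

```text
t: 11.75
tool_pos: [638.8, -21.3, 36.9]
eef_rot: [[0.21, -0.0, 0.978], [-0.978, -0.0, 0.21], [-0.0, -1.0, -0.0]]
contact_force: [-0.0, 0.2, -2.2]
width: 0.519
```

Call:
{"op": "jog_arm", "data": {"moves": [{"slide": [0,0.08,0],"dr": [0,0,0]},{"slide": [0.15,0,0],"dr": [0,0,0]},{"slide": [0.15,0,0],"dr": [0,0,0]},{"slide": [0,0,0],"dr": [0,0,0]}]}}

```text
t: 12.08
tool_pos: [639.9, -24.4, 36.6]
eef_rot: [[0.21, 0.0, 0.978], [-0.978, 0.0, 0.21], [0.0, -1.0, 0.0]]
contact_force: [0.2, 0.6, 1.8]
width: 0.519
```

Call:
{"op": "jog_arm", "data": {"moves": [{"slide": [0.08,0,0],"dr": [0,0,0]},{"slide": [0.08,0,0],"dr": [0,0,0]},{"slide": [0,0,0],"dr": [0,0,0]}]}}

```text
t: 12.33
tool_pos: [640.1, -25.7, 36.6]
eef_rot: [[0.21, 0.0, 0.978], [-0.978, 0.0, 0.21], [-0.0, -1.0, 0.0]]
contact_force: [-1.1, 3.2, 4.4]
width: 0.52
```

Call:
{"op": "jog_arm", "data": {"moves": [{"slide": [0.05,-0.03,0],"dr": [0,0,0]},{"slide": [0,0,0.1],"dr": [0,0,0]},{"slide": [0,0,0.1],"dr": [0,0,0]},{"slide": [0,0,0],"dr": [0,0,0]}]}}

```text
t: 12.67
tool_pos: [641.5, -26.2, 36.6]
eef_rot: [[0.21, -0.002, 0.978], [-0.978, -0.001, 0.21], [0.001, -1.0, -0.002]]
contact_force: [-4.5, -0.0, 6.1]
width: 0.518
```

Call:
{"op": "jog_arm", "data": {"moves": [{"slide": [0,0,0.08],"dr": [0,0,0]},{"slide": [0,0,0.08],"dr": [0,0,0]},{"slide": [0,0,0],"dr": [0,0,0]}]}}

```text
t: 12.92
tool_pos: [642.8, -25.9, 36.6]
eef_rot: [[0.21, -0.002, 0.978], [-0.978, -0.001, 0.21], [0.0, -1.0, -0.002]]
contact_force: [-5.2, 0.7, 6.4]
width: 0.521
```

Call:
{"op": "jog_arm", "data": {"moves": [{"slide": [0,-0.03,0.08],"dr": [0,0,0]},{"slide": [0,0,0.06],"dr": [0,0,0]},{"slide": [0,0,0],"dr": [0,0,0]}]}}

```text
t: 13.17
tool_pos: [642.9, -25.8, 36.6]
eef_rot: [[0.21, -0.005, 0.978], [-0.978, -0.002, 0.21], [0.001, -1.0, -0.005]]
contact_force: [-11.3, -1.6, 9.4]
width: 0.519
```

Call:
{"op": "jog_arm", "data": {"moves": [{"slide": [0,0,0.06],"dr": [0,0,0]},{"slide": [0,0,0.06],"dr": [0,0,0]},{"slide": [0,0,0],"dr": [0,0,0]}]}}

```text
t: 13.42
tool_pos: [643.0, -25.8, 36.7]
eef_rot: [[0.21, -0.007, 0.978], [-0.978, -0.002, 0.21], [0.001, -1.0, -0.007]]
contact_force: [-17.6, -3.6, 12.9]
width: 0.517
```

Call:
{"op": "jog_arm", "data": {"moves": [{"slide": [-0.02,0,-0.17],"dr": [0.4,0,0]},{"slide": [0,0,0],"dr": [0,0,0]}]}}

```text
t: 13.58
tool_pos: [642.8, -25.8, 36.6]
eef_rot: [[0.209, 0.004, 0.978], [-0.978, 0.0, 0.209], [0.001, -1.0, 0.004]]
contact_force: [-8.0, -2.2, 5.8]
width: 0.518
```

Call:
{"op": "jog_arm", "data": {"moves": [{"slide": [0,0,0],"dr": [0,0,0]},{"slide": [0,0,0],"dr": [0,0,0]},{"slide": [0,0,0],"dr": [0,0,0]},{"slide": [0,0,0],"dr": [0,0,0]},{"slide": [0,-1,0],"dr": [0,0,0]},{"slide": [0,-2,0],"dr": [0,0,0]},{"slide": [0,-4,0],"dr": [0,0,0]},{"slide": [0,-4,0],"dr": [0,0,0]},{"slide": [0,-4,0],"dr": [0,0,0]},{"slide": [0,-4,0],"dr": [0,0,0]},{"slide": [0,-4,0],"dr": [0,0,0]},{"slide": [0,-4,0],"dr": [0,0,0]}], "gripper": 6.5}}

```text
t: 14.58
tool_pos: [642.1, -25.3, 309.9]
eef_rot: [[0.21, 0.008, 0.978], [-0.978, 0.001, 0.21], [0.001, -1.0, 0.008]]
contact_force: [0.1, -0.4, 0.5]
width: 0.763
```

Run:
```python
from h import *
incar()
R,p=plan((*car(5,80,0)[:2],400)); 
s=shot("scene"); t=shot("top"); cv2.imwrite("pics/s5.png",np.hstack([crop(s,165,140,110,110,3.6),crop(s,250,225,110,110,3.6)]))
```

```text
carrier tcp 5.6 78.8 z 309.9 head -77.89
to (np.float64(643.2), np.float64(-24.5), 400) total [-0.05 -9.01  0.19] rows 3 each [-0.02 -3.    0.06]
```

View pics/s5.png

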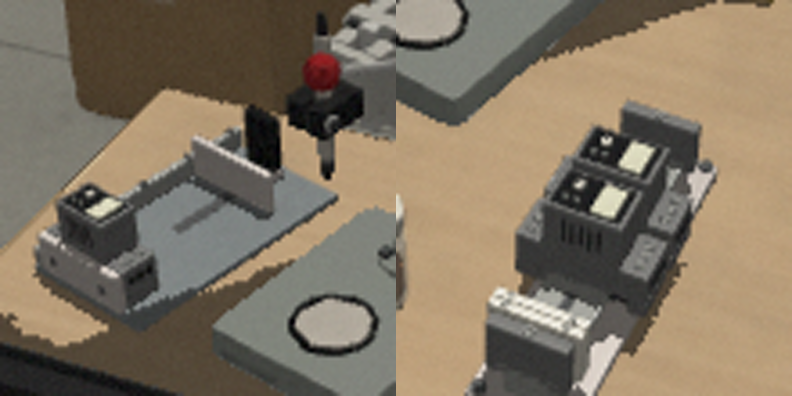

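Run:
```python
from h import *
creams("scene",79); creams("scene",66,(165,140,60,100))
s=get_state(); R,p=plan((*s["tool_pos"][:2],390)); R,p=plan((590,150,395),R0=R,p0=p); plan((579.6,337.1,380),-63.4,R0=R,p0=p)
```

```text
scene 1672 [316.3 268.2] [573.4 345.6  79. ]
scene 1817 [308.8 280.5] [605.7 361.6  79. ]
scene 867 [193.4 197.2] [638.4 -16.8  66. ]
to (np.float64(643.3280511293169), np.float64(-25.677794062477478), 390) total [ 0.01 -8.09  0.08] rows 3 each [ 0.   -2.7   0.03]
to (590, 150, 395) total [-18.29  -0.55  -1.52] rows 5 each [-3.66 -0.11 -0.3 ]
to (579.6, 337.1, 380) total [-18.51   1.5    2.89] rows 5 each [-3.7   0.3   0.58]
  dr total deg [ -0.55 -14.49   0.17]
```

Call:
{"op": "jog_arm", "data": {"moves": [{"slide": [0,-4,0],"dr": [-0.5,0,0]},{"slide": [0,-4,0],"dr": [0,0,0]},{"slide": [-3.66,-0.1,-0.3],"dr": [0,0,0]},{"slide": [-3.66,-0.1,-0.3],"dr": [0,0,0]},{"slide": [-3.66,-0.1,-0.3],"dr": [0,0,0]},{"slide": [-3.66,-0.1,-0.3],"dr": [0,0,0]},{"slide": [-3.66,-0.1,-0.3],"dr": [0,0,0]},{"slide": [-3.7,0.3,0.58],"dr": [0,0,0]},{"slide": [-3.7,0.3,0.58],"dr": [0,0,0]},{"slide": [-3.7,0.3,0.58],"dr": [0,0,0]},{"slide": [-3.7,0.3,0.58],"dr": [0,0,0]},{"slide": [-3.7,0.3,0.58],"dr": [0,0,0]}], "gripper": 8.5}}

```text
t: 15.78
tool_pos: [584.9, 307.2, 375.6]
eef_rot: [[0.271, -0.012, 0.963], [-0.962, 0.025, 0.271], [-0.027, -1.0, -0.005]]
contact_force: [0.0, 0.5, 0.3]
width: 0.994
```

Call:
{"op": "jog_arm", "data": {"moves": [{"slide": [0,3.5,0],"dr": [0,-7,0]},{"slide": [0,4,0],"dr": [0,-7,0]},{"slide": [0,4,0],"dr": [0,-0.5,0]},{"slide": [0,4,0],"dr": [0,0,0]},{"slide": [0,4,0],"dr": [0,0,0]},{"slide": [0,4,0],"dr": [0,0,0]},{"slide": [0,2,0],"dr": [0,0,0]},{"slide": [0,0,0],"dr": [0,0,0]},{"slide": [0,0,0],"dr": [0,0,0]}]}}

```text
t: 16.53
tool_pos: [581.8, 311.1, 120.8]
eef_rot: [[0.5, -0.013, 0.866], [-0.865, 0.024, 0.501], [-0.027, -1.0, 0.001]]
contact_force: [-0.2, -0.2, 0.6]
width: 0.998
```

Run:
```python
from h import *
plan((579.6,337.1,49.5),-63.4,step=20)
```

```text
to (579.6, 337.1, 49.5) total [-2.17  7.19  1.11] rows 4 each [-0.54  1.8   0.28]
  dr total deg [ 0.02  3.44 -1.57]
```

Call:
{"op": "jog_arm", "data": {"moves": [{"slide": [-1.1,0,0.55],"dr": [0,1.7,-0.8]},{"slide": [-1.05,0,0.6],"dr": [0,1.7,-0.77]},{"slide": [0,0,0],"dr": [0,0,0]},{"slide": [0,0,0],"dr": [0,0,0]}]}}

```text
t: 16.87
tool_pos: [583.9, 336.7, 125.4]
eef_rot: [[0.45, 0.006, 0.893], [-0.893, 0.002, 0.45], [0.001, -1.0, 0.007]]
contact_force: [-0.4, 0.1, 0.0]
width: 0.996
```

Run:
```python
from h import *
plan((579.6,337.1,49.5),-63.4,step=20)
```

```text
to (579.6, 337.1, 49.5) total [-0.24  7.58 -0.41] rows 4 each [-0.06  1.9  -0.1 ]
  dr total deg [-0.38  0.12  0.06]
```

Call:
{"op": "jog_arm", "data": {"moves": [{"slide": [-0.2,1,-0.37],"dr": [-0.4,0.12,0]},{"slide": [0,2,0],"dr": [0,0,0]},{"slide": [0,2,0],"dr": [0,0,0]},{"slide": [0,1.5,0],"dr": [0,0,0]},{"slide": [0,1,0],"dr": [0,0,0]},{"slide": [0,0,0],"dr": [0,0,0]},{"slide": [0,0,0],"dr": [0,0,0]}]}}

```text
t: 17.45
tool_pos: [578.4, 335.4, 47.9]
eef_rot: [[0.446, -0.003, 0.895], [-0.895, -0.002, 0.446], [0.001, -1.0, -0.004]]
contact_force: [0.8, 0.3, 0.2]
width: 0.997
```

Call:
{"op": "jog_arm", "data": {"moves": [{"slide": [0,0,0],"dr": [0,0,0]},{"slide": [0,0,0],"dr": [0,0,0]},{"slide": [0,0,0],"dr": [0,0,0]},{"slide": [0,0,0],"dr": [0,0,0]},{"slide": [0,0,0],"dr": [0,0,0]},{"slide": [0,0,0],"dr": [0,0,0]}], "gripper": 5.2}}

```text
t: 17.95
tool_pos: [578.7, 335.9, 48.2]
eef_rot: [[0.446, -0.002, 0.895], [-0.895, -0.002, 0.446], [0.001, -1.0, -0.003]]
contact_force: [0.6, 0.5, 0.2]
width: 0.61
```

Run:
```python
from h import *
plan((579.6,337.1,49.5),-63.4,step=20)
```

```text
to (579.6, 337.1, 49.5) total [-0.06 -0.13  0.13] rows 1 each [-0.06 -0.13  0.13]
  dr total deg [ 0.18 -0.08  0.04]
```

Call:
{"op": "jog_arm", "data": {"moves": [{"slide": [-0.06,-0.12,0.13],"dr": [0.18,0,0]},{"slide": [0,0,0],"dr": [0,0,0]},{"slide": [0,0,0],"dr": [0,0,0]}]}}

```text
t: 18.2
tool_pos: [579.6, 337.1, 49.2]
eef_rot: [[0.446, 0.0, 0.895], [-0.895, -0.001, 0.446], [0.001, -1.0, -0.0]]
contact_force: [-0.3, 0.3, -0.4]
width: 0.607
```

Call:
{"op": "jog_arm", "data": {"moves": [{"slide": [0,0,0],"dr": [0,0,0]},{"slide": [0,0,0],"dr": [0,0,0]},{"slide": [0,0,0],"dr": [0,0,0]},{"slide": [0,0,0],"dr": [0,0,0]},{"slide": [0,0,0],"dr": [0,0,0]},{"slide": [0,0,0],"dr": [0,0,0]}], "gripper": 3.5, "force": 50}}

```text
t: 18.7
tool_pos: [579.7, 337.0, 49.4]
eef_rot: [[0.446, 0.001, 0.895], [-0.895, -0.001, 0.446], [0.001, -1.0, 0.0]]
contact_force: [-0.5, -0.0, 2.0]
width: 0.518
```

Call:
{"op": "jog_arm", "data": {"moves": [{"slide": [0.083,-0.06,0],"dr": [0,0,2]},{"slide": [0.083,-0.06,0],"dr": [0,0,2]},{"slide": [0.083,-0.06,0],"dr": [0,0,2]},{"slide": [0.083,-0.06,0],"dr": [0,0,2]},{"slide": [0.083,-0.06,0],"dr": [0,0,2]},{"slide": [0.083,-0.06,0],"dr": [0,0,2]},{"slide": [0.042,-0.03,0],"dr": [0,0,1]},{"slide": [0,0,0],"dr": [0,0,0]}]}}

```text
t: 19.37
tool_pos: [582.3, 331.4, 52.4]
eef_rot: [[0.434, -0.101, 0.895], [-0.872, 0.202, 0.445], [-0.225, -0.974, -0.0]]
contact_force: [-0.8, 1.5, 2.8]
width: 0.517
```

Call:
{"op": "jog_arm", "data": {"moves": [{"slide": [0.2,-0.05,0],"dr": [0,0,0]},{"slide": [0.2,-0.05,0],"dr": [0,0,0]},{"slide": [0.2,-0.05,0],"dr": [0,0,0]},{"slide": [0,0,0],"dr": [0,0,0]}]}}

```text
t: 19.7
tool_pos: [584.9, 326.1, 52.6]
eef_rot: [[0.435, -0.1, 0.895], [-0.872, 0.2, 0.447], [-0.224, -0.975, -0.0]]
contact_force: [-0.2, 0.8, 2.2]
width: 0.517
```

Call:
{"op": "jog_arm", "data": {"moves": [{"slide": [-0.07,-0.29,0],"dr": [0,0,0]},{"slide": [-0.11,-0.48,0],"dr": [0,0,0]},{"slide": [-0.22,-0.97,0],"dr": [0,0,0]},{"slide": [-0.45,-1.95,0],"dr": [0,0,0]},{"slide": [-0.45,-1.95,0],"dr": [0,0,0]},{"slide": [-0.5,-3,0],"dr": [0,0,-6.5]},{"slide": [-0.2,-3.5,0],"dr": [0,0,-6.5]},{"slide": [0,-4,0],"dr": [0,0,0]},{"slide": [0,-4,0],"dr": [0,0,0]},{"slide": [0,-4,0],"dr": [0,0,0]},{"slide": [0,-4,0],"dr": [0,0,0]},{"slide": [0,-4,0],"dr": [0,0,0]}]}}

```text
t: 20.7
tool_pos: [585.7, 323.0, 378.2]
eef_rot: [[0.447, 0.002, 0.895], [-0.895, -0.001, 0.447], [0.001, -1.0, 0.001]]
contact_force: [2.1, 0.9, 0.0]
width: 0.515
```

Run:
```python
from h import *
creams("scene",79)
R,p=plan((595,150,395)); plan((*car(3,38,0)[:2],390),-77.9,R0=R,p0=p)
```

```text
to (595, 150, 395) total [15.84 -0.72 -7.03] rows 5 each [ 3.17 -0.14 -1.41]
to (np.float64(601.7), np.float64(-31.4), 390) total [16.53  0.45 -7.5 ] rows 5 each [ 3.31  0.09 -1.5 ]
  dr total deg [-0.84 14.4   0.09]
```

Call:
{"op": "jog_arm", "data": {"moves": [{"slide": [3.17,-0.2,-1.41],"dr": [0,0,0]},{"slide": [3.17,-0.2,-1.41],"dr": [0,0,0]},{"slide": [3.17,-0.2,-1.41],"dr": [0,0,0]},{"slide": [3.17,-0.2,-1.41],"dr": [0,0,0]},{"slide": [3.17,-0.2,-1.41],"dr": [0,0,0]},{"slide": [3.31,0.1,-1.5],"dr": [0,0,0]},{"slide": [3.31,0.1,-1.5],"dr": [0,0,0]},{"slide": [3.31,0.1,-1.5],"dr": [0,0,0]},{"slide": [3.31,0.1,-1.5],"dr": [0,3,0]},{"slide": [3.31,0.1,-1.5],"dr": [0,5,0]},{"slide": [0,0,0],"dr": [0,6,0]},{"slide": [0,0,0],"dr": [0,0,0]}]}}

```text
t: 21.75
tool_pos: [598.8, -33.8, 380.2]
eef_rot: [[0.209, -0.0, 0.978], [-0.978, -0.001, 0.209], [0.001, -1.0, -0.0]]
contact_force: [-0.4, 0.6, -0.6]
width: 0.517
```

Call:
{"op": "jog_arm", "data": {"moves": [{"slide": [0,4,0],"dr": [0,0,0]},{"slide": [0,4,0],"dr": [0,0,0]},{"slide": [0,4,0],"dr": [0,0,0]},{"slide": [0,4,0],"dr": [0,0,0]},{"slide": [0,4,0],"dr": [0,0,0]},{"slide": [0,4,0],"dr": [0,0,0]},{"slide": [0,2,0],"dr": [0,0,0]},{"slide": [0,0,0],"dr": [0,0,0]},{"slide": [0,0,0],"dr": [0,0,0]}]}}

```text
t: 22.5
tool_pos: [598.5, -30.9, 120.1]
eef_rot: [[0.22, -0.001, 0.976], [-0.976, -0.0, 0.22], [0.0, -1.0, -0.001]]
contact_force: [0.7, 0.1, -0.3]
width: 0.521
```

Run:
```python
from h import *
incar(); plan(car(1,43.5,120),-77.9)
```

```text
carrier tcp 1.9 35.0 z 120.1 head -77.29
to (np.float64(606.7), np.float64(-28.3), 120) total [-0.07  0.01  0.85] rows 1 each [-0.07  0.01  0.85]
  dr total deg [0.08 0.61 0.  ]
```

Call:
{"op": "jog_arm", "data": {"moves": [{"slide": [-0.07,1.5,0.85],"dr": [0,0.6,0]},{"slide": [0,2,0],"dr": [0,0,0]},{"slide": [0,2,0],"dr": [0,0,0]},{"slide": [0,1.5,0],"dr": [0,0,0]},{"slide": [0,0,0],"dr": [0,0,0]},{"slide": [0,0,0],"dr": [0,0,0]}]}}

```text
t: 23.0
tool_pos: [608.4, -29.4, 52.3]
eef_rot: [[0.208, 0.002, 0.978], [-0.978, -0.001, 0.208], [0.002, -1.0, 0.002]]
contact_force: [0.3, 0.7, -0.7]
width: 0.521
```

Run:
```python
from h import *
incar(); plan(car(1,43.5,38),-77.9)
```

```text
carrier tcp 2.5 44.9 z 52.3 head -78.00
to (np.float64(606.7), np.float64(-28.3), 38) total [-0.15  1.43 -0.14] rows 1 each [-0.15  1.43 -0.14]
  dr total deg [-0.1 -0.1  0.1]
```

Call:
{"op": "jog_arm", "data": {"moves": [{"slide": [-0.1,0.6,-0.14],"dr": [0,0.1,0]},{"slide": [0,0.6,0],"dr": [0,0,0]},{"slide": [0,0.2,0],"dr": [0,0,0]},{"slide": [0,0,0],"dr": [0,0,0]},{"slide": [0,0,0],"dr": [0,0,0]}]}}

```text
t: 23.42
tool_pos: [605.9, -28.9, 36.5]
eef_rot: [[0.205, 0.0, 0.979], [-0.979, -0.001, 0.205], [0.001, -1.0, 0.0]]
contact_force: [-0.1, 0.3, -1.9]
width: 0.521
```

Call:
{"op": "jog_arm", "data": {"moves": [{"slide": [0,0.1,0],"dr": [0,0,0]},{"slide": [0.1,0,0],"dr": [0,0,0]},{"slide": [0.1,0,0],"dr": [0,0,0]},{"slide": [0,0,0],"dr": [0,0,0]}]}}

```text
t: 23.75
tool_pos: [606.8, -30.5, 36.4]
eef_rot: [[0.205, 0.002, 0.979], [-0.979, 0.0, 0.205], [0.0, -1.0, 0.002]]
contact_force: [-1.5, 2.9, 6.4]
width: 0.52
```

Run:
```python
from h import *
incar(); plan(car(6,49.5,36.7),-77.9)
```

```text
carrier tcp 3.2 43.1 z 36.4 head -78.17
to (np.float64(613.6), np.float64(-31.9), 36.7) total [ 0.28 -0.03  0.64] rows 1 each [ 0.28 -0.03  0.64]
  dr total deg [-0.09 -0.27  0.01]
```

Raise slightly, slide to the fence, then toward the wall.

Call:
{"op": "jog_arm", "data": {"moves": [{"slide": [0,-0.05,0],"dr": [0,-0.27,0]},{"slide": [0.1,0,0.1],"dr": [0,0,0]},{"slide": [0.1,0,0.1],"dr": [0,0,0]},{"slide": [0.08,0,0.1],"dr": [0,0,0]},{"slide": [0,0,0],"dr": [0,0,0]}]}}

```text
t: 24.17
tool_pos: [609.9, -32.7, 36.3]
eef_rot: [[0.21, 0.001, 0.978], [-0.978, -0.0, 0.21], [0.0, -1.0, 0.001]]
contact_force: [-1.3, 2.4, 7.0]
width: 0.516
```

Call:
{"op": "jog_arm", "data": {"moves": [{"slide": [0.05,0,0.1],"dr": [0,0,0]},{"slide": [0,0,0.1],"dr": [0,0,0]},{"slide": [0,0,0],"dr": [0,0,0]}]}}

```text
t: 24.42
tool_pos: [611.4, -32.9, 36.3]
eef_rot: [[0.21, -0.001, 0.978], [-0.978, -0.001, 0.21], [0.0, -1.0, -0.001]]
contact_force: [-4.9, 1.4, 8.9]
width: 0.518
```

Call:
{"op": "jog_arm", "data": {"moves": [{"slide": [0,0,0.1],"dr": [0,0,0]},{"slide": [0,0,0.05],"dr": [0,0,0]},{"slide": [0,0,0],"dr": [0,0,0]}]}}

```text
t: 24.67
tool_pos: [612.5, -32.6, 36.3]
eef_rot: [[0.21, -0.001, 0.978], [-0.978, -0.001, 0.21], [0.001, -1.0, -0.002]]
contact_force: [-6.8, 0.6, 9.9]
width: 0.52
```

Run:
```python
from h import *
incar()
```

```text
carrier tcp 6.5 48.2 z 36.3 head -77.90
```

Call:
{"op": "jog_arm", "data": {"moves": [{"slide": [0,-0.04,0.08],"dr": [0,0,0]},{"slide": [0,0,0.06],"dr": [0,0,0]},{"slide": [0,0,0],"dr": [0,0,0]}]}}

```text
t: 24.92
tool_pos: [613.5, -32.4, 36.3]
eef_rot: [[0.21, -0.002, 0.978], [-0.978, -0.001, 0.21], [0.0, -1.0, -0.003]]
contact_force: [-7.9, -0.2, 9.3]
width: 0.52
```

Call:
{"op": "jog_arm", "data": {"moves": [{"slide": [0,0,0.07],"dr": [0,0,0]},{"slide": [0,0,0.05],"dr": [0,0,0]},{"slide": [0,0,0],"dr": [0,0,0]}]}}

```text
t: 25.17
tool_pos: [613.5, -32.4, 36.3]
eef_rot: [[0.209, -0.005, 0.978], [-0.978, -0.002, 0.209], [0.001, -1.0, -0.005]]
contact_force: [-14.9, -1.8, 14.1]
width: 0.518
```

Run:
```python
from h import *
incar()
```

```text
carrier tcp 6.5 49.3 z 36.3 head -77.91
```

Contact at y = 49.3, exactly 30 mm from the first. Release and go for the last one.

Call:
{"op": "jog_arm", "data": {"moves": [{"slide": [-0.02,0,-0.15],"dr": [0.3,0,0]},{"slide": [0,0,0],"dr": [0,0,0]}]}}

```text
t: 25.33
tool_pos: [613.4, -32.4, 36.3]
eef_rot: [[0.209, 0.004, 0.978], [-0.978, 0.0, 0.209], [0.001, -1.0, 0.004]]
contact_force: [-5.6, 0.3, 7.1]
width: 0.518
```

Call:
{"op": "jog_arm", "data": {"moves": [{"slide": [0,0,0],"dr": [0,0,0]},{"slide": [0,0,0],"dr": [0,0,0]},{"slide": [0,0,0],"dr": [0,0,0]},{"slide": [0,0,0],"dr": [0,0,0]},{"slide": [0,-1,0],"dr": [0,0,0]},{"slide": [0,-2,0],"dr": [0,0,0]},{"slide": [0,-4,0],"dr": [0,0,0]},{"slide": [0,-4,0],"dr": [0,0,0]},{"slide": [0,-4,0],"dr": [0,0,0]},{"slide": [0,-4,0],"dr": [0,0,0]},{"slide": [0,-4,0],"dr": [0,0,0]},{"slide": [0,-4,0],"dr": [0,0,0]}], "gripper": 6.5}}

```text
t: 26.33
tool_pos: [612.4, -32.2, 309.1]
eef_rot: [[0.209, 0.006, 0.978], [-0.978, -0.0, 0.209], [0.001, -1.0, 0.006]]
contact_force: [1.4, -0.3, -0.2]
width: 0.762
```

Run:
```python
from h import *
creams("scene",79); creams("scene",66,(165,140,75,100))
s=get_state(); R,p=plan((*s["tool_pos"][:2],390)); R,p=plan((595,150,395),R0=R,p0=p); plan((611.6,353.1,380),-63.4,R0=R,p0=p)
```

```text
scene 1797 [308.7 280.5] [605.7 361.6  79. ]
scene 816 [202.8 191.5] [609.1 -23.5  66. ]
scene 850 [193.4 197.2] [638.4 -16.7  66. ]
to (np.float64(614.7146672679963), np.float64(-32.83242863657249), 390) total [ 0.05 -7.49  0.12] rows 2 each [ 0.02 -3.75  0.06]
to (595, 150, 395) total [-18.29  -0.58   1.91] rows 5 each [-3.66 -0.12  0.38]
to (611.6, 353.1, 380) total [-19.52   1.47   5.85] rows 6 each [-3.25  0.24  0.98]
  dr total deg [ -0.84 -14.51   0.47]
```

Call:
{"op": "jog_arm", "data": {"moves": [{"slide": [0,-3.7,0],"dr": [-0.4,0,0]},{"slide": [0,-3.7,0],"dr": [0,0,0]},{"slide": [-3.66,-0.1,0.38],"dr": [0,0,0]},{"slide": [-3.66,-0.1,0.38],"dr": [0,0,0]},{"slide": [-3.66,-0.1,0.38],"dr": [0,0,0]},{"slide": [-3.66,-0.1,0.38],"dr": [0,0,0]},{"slide": [-3.66,-0.1,0.38],"dr": [0,0,0]},{"slide": [-3.9,0.3,1.1],"dr": [0,0,0]},{"slide": [-3.9,1,1.1],"dr": [0,0,0]},{"slide": [-3.9,1,1.1],"dr": [0,0,0]},{"slide": [-3.9,1,1.1],"dr": [0,0,0]},{"slide": [-3.9,1,1.1],"dr": [0,0,0]}], "gripper": 8.5}}

```text
t: 27.43
tool_pos: [612.5, 320.3, 342.3]
eef_rot: [[0.278, -0.01, 0.961], [-0.96, 0.027, 0.278], [-0.029, -1.0, -0.002]]
contact_force: [0.1, -0.3, 0.6]
width: 0.995
```

Call:
{"op": "jog_arm", "data": {"moves": [{"slide": [0,3,0],"dr": [0,-4,0]},{"slide": [0,3,0],"dr": [0,-4,0]},{"slide": [0,3,0],"dr": [0,-4,0]},{"slide": [0,3,0],"dr": [0,-2.5,0]},{"slide": [0,3,0],"dr": [0,0,0]},{"slide": [0,3,0],"dr": [0,0,0]},{"slide": [0,3,0],"dr": [0,0,0]},{"slide": [0,0,0],"dr": [0,0,0]},{"slide": [0,0,0],"dr": [0,0,0]}]}}

```text
t: 28.18
tool_pos: [609.7, 323.3, 131.6]
eef_rot: [[0.506, -0.013, 0.862], [-0.862, 0.025, 0.507], [-0.029, -1.0, 0.002]]
contact_force: [0.1, 0.4, 0.9]
width: 0.997
```

Run:
```python
from h import *
plan((611.6,353.1,49.5),-63.4,step=20)
```

```text
to (611.6, 353.1, 49.5) total [-2.24  8.28  1.66] rows 5 each [-0.45  1.66  0.33]
  dr total deg [-0.05  3.84 -1.64]
```

Call:
{"op": "jog_arm", "data": {"moves": [{"slide": [-1.1,0,0.8],"dr": [0,1.9,-0.8]},{"slide": [-1.1,0,0.8],"dr": [0,1.9,-0.8]},{"slide": [0,0,0],"dr": [0,0,0]},{"slide": [0,0,0],"dr": [0,0,0]},{"slide": [0,0,0],"dr": [0,0,0]}]}}

```text
t: 28.6
tool_pos: [614.9, 350.6, 135.1]
eef_rot: [[0.449, 0.006, 0.893], [-0.893, 0.003, 0.449], [0.0, -1.0, 0.006]]
contact_force: [0.3, -0.0, -1.4]
width: 0.996
```

Run:
```python
from h import *
plan((611.6,353.1,49.5),-63.4,step=20)
```

```text
to (611.6, 353.1, 49.5) total [-0.37  8.56 -0.24] rows 5 each [-0.07  1.71 -0.05]
  dr total deg [-0.36  0.09  0.01]
```

Call:
{"op": "jog_arm", "data": {"moves": [{"slide": [-0.36,1.5,-0.15],"dr": [-0.4,0.1,0]},{"slide": [0,2,0],"dr": [0,0,0]},{"slide": [0,2,0],"dr": [0,0,0]},{"slide": [0,1.5,0],"dr": [0,0,0]},{"slide": [0,1.3,0],"dr": [0,0,0]},{"slide": [0,0,0],"dr": [0,0,0]},{"slide": [0,0,0],"dr": [0,0,0]}]}}

```text
t: 29.18
tool_pos: [610.4, 352.6, 49.2]
eef_rot: [[0.447, -0.004, 0.895], [-0.895, -0.002, 0.447], [-0.0, -1.0, -0.005]]
contact_force: [-0.7, -0.3, 0.8]
width: 0.993
```

Call:
{"op": "jog_arm", "data": {"moves": [{"slide": [0,0,0],"dr": [0,0,0]},{"slide": [0,0,0],"dr": [0,0,0]},{"slide": [0,0,0],"dr": [0,0,0]},{"slide": [0,0,0],"dr": [0,0,0]},{"slide": [0,0,0],"dr": [0,0,0]},{"slide": [0,0,0],"dr": [0,0,0]}], "gripper": 5.2}}

```text
t: 29.68
tool_pos: [611.1, 353.2, 50.3]
eef_rot: [[0.447, -0.002, 0.895], [-0.895, -0.001, 0.447], [-0.0, -1.0, -0.003]]
contact_force: [-0.5, 0.3, 0.2]
width: 0.608
```

Run:
```python
from h import *
plan((611.6,353.1,49.4),-63.4,step=20)
```

```text
to (611.6, 353.1, 49.4) total [0.03 0.09 0.04] rows 1 each [0.03 0.09 0.04]
  dr total deg [ 0.15 -0.06 -0.  ]
```

Call:
{"op": "jog_arm", "data": {"moves": [{"slide": [0.03,0.08,0.04],"dr": [0.15,0,0]},{"slide": [0,0,0],"dr": [0,0,0]}]}}

```text
t: 29.85
tool_pos: [611.4, 353.0, 49.1]
eef_rot: [[0.447, -0.0, 0.895], [-0.895, -0.0, 0.447], [-0.0, -1.0, -0.0]]
contact_force: [0.9, 0.6, 0.8]
width: 0.609
```

Call:
{"op": "jog_arm", "data": {"moves": [{"slide": [0,0,0],"dr": [0,0,0]},{"slide": [0,0,0],"dr": [0,0,0]},{"slide": [0,0,0],"dr": [0,0,0]},{"slide": [0,0,0],"dr": [0,0,0]},{"slide": [0,0,0],"dr": [0,0,0]},{"slide": [0,0,0],"dr": [0,0,0]}], "gripper": 3.5, "force": 50}}

```text
t: 30.35
tool_pos: [611.5, 353.1, 49.3]
eef_rot: [[0.447, -0.0, 0.895], [-0.895, -0.0, 0.447], [-0.0, -1.0, -0.0]]
contact_force: [1.3, -0.1, 1.5]
width: 0.518
```

Call:
{"op": "jog_arm", "data": {"moves": [{"slide": [0.083,-0.06,0],"dr": [0,0,2]},{"slide": [0.083,-0.06,0],"dr": [0,0,2]},{"slide": [0.083,-0.06,0],"dr": [0,0,2]},{"slide": [0.083,-0.06,0],"dr": [0,0,2]},{"slide": [0.083,-0.06,0],"dr": [0,0,2]},{"slide": [0.083,-0.06,0],"dr": [0,0,2]},{"slide": [0.042,-0.03,0],"dr": [0,0,1]},{"slide": [0,0,0],"dr": [0,0,0]}]}}

```text
t: 31.02
tool_pos: [614.3, 347.3, 52.4]
eef_rot: [[0.434, -0.101, 0.895], [-0.872, 0.202, 0.446], [-0.226, -0.974, -0.001]]
contact_force: [-0.3, 0.4, 1.2]
width: 0.518
```

Call:
{"op": "jog_arm", "data": {"moves": [{"slide": [0.2,-0.05,0],"dr": [0,0,0]},{"slide": [0.2,-0.05,0],"dr": [0,0,0]},{"slide": [0.2,-0.05,0],"dr": [0,0,0]},{"slide": [0,0,0],"dr": [0,0,0]}]}}

```text
t: 31.35
tool_pos: [616.8, 342.2, 52.7]
eef_rot: [[0.435, -0.101, 0.895], [-0.872, 0.201, 0.447], [-0.224, -0.974, -0.0]]
contact_force: [0.2, 0.3, -0.0]
width: 0.514
```

Call:
{"op": "jog_arm", "data": {"moves": [{"slide": [-0.07,-0.29,0],"dr": [0,0,0]},{"slide": [-0.11,-0.48,0],"dr": [0,0,0]},{"slide": [-0.22,-0.97,0],"dr": [0,0,0]},{"slide": [-0.45,-1.95,0],"dr": [0,0,0]},{"slide": [-0.45,-1.95,0],"dr": [0,0,0]},{"slide": [-0.5,-3,0],"dr": [0,0,-6.5]},{"slide": [-0.2,-3.5,0],"dr": [0,0,-6.5]},{"slide": [0,-4,0],"dr": [0,0,0]},{"slide": [0,-4,-0.5],"dr": [0,0,0]},{"slide": [0,-4,-0.5],"dr": [0,0,0]},{"slide": [0,-4,-0.5],"dr": [0,0,0]},{"slide": [0,-4,-0.5],"dr": [0,0,0]}]}}

```text
t: 32.35
tool_pos: [599.6, 329.9, 379.3]
eef_rot: [[0.447, 0.001, 0.894], [-0.894, 0.0, 0.447], [0.0, -1.0, 0.001]]
contact_force: [1.1, 0.4, -0.7]
width: 0.518
```

Run:
```python
from h import *
creams("scene",66,(165,140,75,100))
R,p=plan((590,150,395)); plan((*car(2,9,0)[:2],390),-77.9,R0=R,p0=p)
```

```text
scene 857 [202.8 191.5] [609.2 -23.4  66. ]
scene 896 [193.4 197.2] [638.4 -16.7  66. ]
to (590, 150, 395) total [15.62 -0.59 -8.93] rows 5 each [ 3.12 -0.12 -1.79]
to (np.float64(573.2), np.float64(-36.5), 390) total [15.93  0.4  -9.84] rows 5 each [ 3.19  0.08 -1.97]
  dr total deg [-0.82 14.44  0.02]
```

Call:
{"op": "jog_arm", "data": {"moves": [{"slide": [3.12,-0.2,-1.79],"dr": [0,0,0]},{"slide": [3.12,-0.2,-1.79],"dr": [0,0,0]},{"slide": [3.12,-0.2,-1.79],"dr": [0,0,0]},{"slide": [3.12,-0.2,-1.79],"dr": [0,0,0]},{"slide": [3.12,-0.2,-1.79],"dr": [0,0,0]},{"slide": [3.19,0.1,-1.97],"dr": [0,0,0]},{"slide": [3.19,0.1,-1.97],"dr": [0,0,0]},{"slide": [3.19,0.1,-1.97],"dr": [0,0,0]},{"slide": [3.19,0.1,-1.97],"dr": [0,3,0]},{"slide": [3.19,0.1,-1.97],"dr": [0,5,0]},{"slide": [0,0,0],"dr": [0,6,0]},{"slide": [0,0,0],"dr": [0,0,0]}]}}

```text
t: 33.4
tool_pos: [571.1, -37.9, 381.6]
eef_rot: [[0.209, 0.0, 0.978], [-0.978, -0.0, 0.209], [0.0, -1.0, 0.0]]
contact_force: [0.2, 1.0, -1.3]
width: 0.519
```

Call:
{"op": "jog_arm", "data": {"moves": [{"slide": [0,4,0],"dr": [0,0,0]},{"slide": [0,4,0],"dr": [0,0,0]},{"slide": [0,4,0],"dr": [0,0,0]},{"slide": [0,4,0],"dr": [0,0,0]},{"slide": [0,4,0],"dr": [0,0,0]},{"slide": [0,4,0],"dr": [0,0,0]},{"slide": [0,2,0],"dr": [0,0,0]},{"slide": [0,0,0],"dr": [0,0,0]},{"slide": [0,0,0],"dr": [0,0,0]}]}}

```text
t: 34.15
tool_pos: [571.0, -34.9, 121.2]
eef_rot: [[0.221, -0.001, 0.975], [-0.975, 0.0, 0.221], [-0.001, -1.0, -0.001]]
contact_force: [-0.7, 0.3, 0.0]
width: 0.52
```

Run:
```python
from h import *
incar(); plan(car(1,13,120),-77.9)
```

```text
carrier tcp 0.0 7.2 z 121.2 head -77.26
to (np.float64(576.9), np.float64(-34.6), 120) total [0.1  0.12 0.58] rows 1 each [0.1  0.12 0.58]
  dr total deg [ 0.08  0.64 -0.04]
```

Call:
{"op": "jog_arm", "data": {"moves": [{"slide": [0,1.5,0.5],"dr": [0,0.62,0]},{"slide": [0,2,0],"dr": [0,0,0]},{"slide": [0,2,0],"dr": [0,0,0]},{"slide": [0,1.5,0],"dr": [0,0,0]},{"slide": [0,0.7,0],"dr": [0,0,0]},{"slide": [0,0,0],"dr": [0,0,0]},{"slide": [0,0,0],"dr": [0,0,0]}]}}

```text
t: 34.73
tool_pos: [577.5, -35.0, 46.1]
eef_rot: [[0.207, 0.002, 0.978], [-0.978, -0.001, 0.207], [0.001, -1.0, 0.002]]
contact_force: [0.0, -0.0, -0.7]
width: 0.516
```

Run:
```python
from h import *
incar(); plan(car(2,13,36.7),-77.9)
```

```text
carrier tcp 1.5 13.6 z 46.1 head -78.03
to (np.float64(577.1), np.float64(-35.6), 36.7) total [ 0.04  0.94 -0.06] rows 1 each [ 0.04  0.94 -0.06]
  dr total deg [-0.1  -0.13  0.06]
```

Call:
{"op": "jog_arm", "data": {"moves": [{"slide": [0.1,0.5,0],"dr": [0,-0.13,0]},{"slide": [0.1,0.4,0],"dr": [0,0,0]},{"slide": [0.1,0,0],"dr": [0,0,0]},{"slide": [0,0,0],"dr": [0,0,0]}]}}

```text
t: 35.07
tool_pos: [578.1, -38.2, 36.2]
eef_rot: [[0.209, 0.002, 0.978], [-0.978, -0.0, 0.209], [0.001, -1.0, 0.002]]
contact_force: [2.3, 1.8, 3.6]
width: 0.519
```

Call:
{"op": "jog_arm", "data": {"moves": [{"slide": [0.08,0,0],"dr": [0,0,0]},{"slide": [0.08,0,0],"dr": [0,0,0]},{"slide": [0,0,0],"dr": [0,0,0]}]}}

```text
t: 35.32
tool_pos: [578.1, -39.3, 36.2]
eef_rot: [[0.209, 0.001, 0.978], [-0.978, 0.0, 0.209], [-0.0, -1.0, 0.002]]
contact_force: [0.5, 4.0, 7.9]
width: 0.513
```

Run:
```python
from h import *
incar(); plan(car(6,19.5,36.5),-77.9)
```

```text
carrier tcp 5.8 13.2 z 36.2 head -77.93
to (np.float64(584.3), np.float64(-38.2), 36.5) total [ 0.02 -0.03  0.63] rows 1 each [ 0.02 -0.03  0.63]
  dr total deg [-0.09 -0.03 -0.  ]
```

Call:
{"op": "jog_arm", "data": {"moves": [{"slide": [0.06,-0.04,0.1],"dr": [0,0,0]},{"slide": [0.02,0,0.12],"dr": [0,0,0]},{"slide": [0,0,0.12],"dr": [0,0,0]},{"slide": [0,0,0.12],"dr": [0,0,0]},{"slide": [0,0,0],"dr": [0,0,0]}]}}

```text
t: 35.73
tool_pos: [581.5, -39.6, 36.1]
eef_rot: [[0.209, -0.002, 0.978], [-0.978, -0.001, 0.209], [0.001, -1.0, -0.002]]
contact_force: [-6.3, 1.1, 10.0]
width: 0.519
```

Call:
{"op": "jog_arm", "data": {"moves": [{"slide": [0,-0.02,0.1],"dr": [0,0,0]},{"slide": [0,0,0.08],"dr": [0,0,0]},{"slide": [0,0,0],"dr": [0,0,0]}]}}

```text
t: 35.98
tool_pos: [583.2, -39.2, 36.1]
eef_rot: [[0.209, -0.002, 0.978], [-0.978, -0.001, 0.209], [0.0, -1.0, -0.002]]
contact_force: [-5.8, -0.1, 8.1]
width: 0.517
```

Run:
```python
from h import *
incar()
```

```text
carrier tcp 6.7 18.2 z 36.1 head -77.96
```

Call:
{"op": "jog_arm", "data": {"moves": [{"slide": [0,0,0.08],"dr": [0,0,0]},{"slide": [0,0,0.06],"dr": [0,0,0]},{"slide": [0,0,0],"dr": [0,0,0]}]}}

```text
t: 36.23
tool_pos: [583.7, -39.1, 36.2]
eef_rot: [[0.208, -0.003, 0.978], [-0.978, -0.001, 0.208], [0.0, -1.0, -0.004]]
contact_force: [-10.4, -0.5, 11.6]
width: 0.518
```

Call:
{"op": "jog_arm", "data": {"moves": [{"slide": [0,0,0.06],"dr": [0,0,0]},{"slide": [0,0,0.05],"dr": [0,0,0]},{"slide": [0,0,0],"dr": [0,0,0]}]}}

```text
t: 36.48
tool_pos: [583.8, -39.1, 36.2]
eef_rot: [[0.208, -0.005, 0.978], [-0.978, -0.002, 0.208], [0.001, -1.0, -0.006]]
contact_force: [-16.0, -2.7, 16.2]
width: 0.516
```

Run:
```python
from h import *
incar()
```

```text
carrier tcp 6.8 18.8 z 36.2 head -77.97
```

Call:
{"op": "jog_arm", "data": {"moves": [{"slide": [-0.04,0,-0.14],"dr": [0.3,-0.5,0]},{"slide": [0,0,0],"dr": [0,0,0]}]}}

```text
t: 36.65
tool_pos: [584.0, -39.0, 36.2]
eef_rot: [[0.217, 0.004, 0.976], [-0.976, -0.0, 0.217], [0.001, -1.0, 0.004]]
contact_force: [-4.2, -2.2, 6.9]
width: 0.516
```

Call:
{"op": "jog_arm", "data": {"moves": [{"slide": [0,0,0],"dr": [0,0,0]},{"slide": [0,0,0],"dr": [0,0,0]},{"slide": [0,0,0],"dr": [0,0,0]},{"slide": [0,0,0],"dr": [0,0,0]},{"slide": [0,-1,0],"dr": [0,0,0]},{"slide": [0,-2,0],"dr": [0,0,0]},{"slide": [0,-3,0],"dr": [0,0,0]},{"slide": [0,-4,0],"dr": [0,0,0]},{"slide": [0,-4,-4],"dr": [0,0,0]},{"slide": [0,0,-4],"dr": [0,0,0]},{"slide": [0,0,-4],"dr": [0,0,0]},{"slide": [0,0,-4],"dr": [0,0,0]}], "gripper": 6.5}}

```text
t: 37.65
tool_pos: [437.1, -71.0, 165.4]
eef_rot: [[0.218, 0.006, 0.976], [-0.976, 0.0, 0.218], [0.001, -1.0, 0.006]]
contact_force: [-1.2, -1.1, 0.9]
width: 0.761
```

Run:
```python
from h import *
incar(); creams("scene",66,(165,140,85,100))
s=shot("scene"); t=shot("top"); cv2.imwrite("pics/s6.png",np.hstack([crop(s,168,150,80,100,5)[:500],crop(t,325,140,80,100,5)]))
```

```text
carrier tcp 7.3 -131.3 z 165.4 head -77.40
scene 731 [202.4 191.6] [610.2 -23.5  66. ]
scene 860 [193.3 197.3] [638.6 -16.6  66. ]
```

View pics/s6.png

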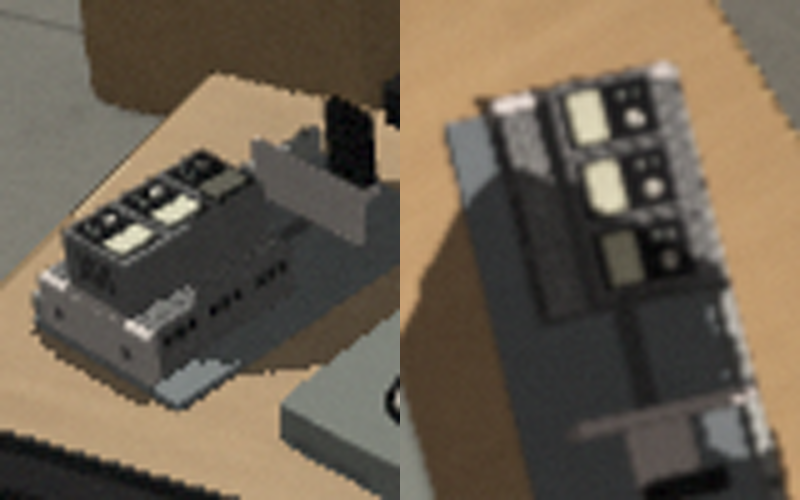

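Call:
{"op": "jog_arm", "data": {"moves": [{"slide": [0,3,0],"dr": [-0.3,0,0]},{"slide": [0,3,0],"dr": [0,0,0]},{"slide": [0,3,0],"dr": [0,0,0]},{"slide": [0,2.5,0],"dr": [0,0,0]},{"slide": [0,1.5,0],"dr": [0,0,0]},{"slide": [0,0,0],"dr": [0,0,0]},{"slide": [0,0,0],"dr": [0,0,0]},{"slide": [0,0,0],"dr": [0,0,0]}], "gripper": 0}}

```text
t: 38.47
tool_pos: [439.5, -71.2, 35.9]
eef_rot: [[0.218, 0.001, 0.976], [-0.976, -0.001, 0.218], [0.001, -1.0, 0.001]]
contact_force: [0.0, 0.1, 1.0]
width: -0.002
```

Run:
```python
from h import *
incar(); plan(car(6.5,-98,33),-77.3)
```

```text
carrier tcp 7.9 -129.0 z 35.9 head -77.43
to (np.float64(469.5), np.float64(-63.3), 33) total [-0.12  0.29  3.1 ] rows 1 each [-0.12  0.29  3.1 ]
  dr total deg [-0.06 -0.13  0.06]
```

Call:
{"op": "jog_arm", "data": {"moves": [{"slide": [-0.1,0.1,1],"dr": [0,-0.1,0]},{"slide": [0,0,1],"dr": [0,0,0]},{"slide": [0,0,0.6],"dr": [0,0,0]},{"slide": [0,0,0.5],"dr": [0,0,0]},{"slide": [0,0,0.5],"dr": [0,0,0]},{"slide": [0,0,0],"dr": [0,0,0]}]}}

```text
t: 38.97
tool_pos: [474.1, -62.1, 33.9]
eef_rot: [[0.219, 0.001, 0.976], [-0.976, -0.0, 0.219], [0.0, -1.0, 0.0]]
contact_force: [0.1, 0.1, 1.1]
width: -0.003
```

Call:
{"op": "jog_arm", "data": {"moves": [{"slide": [0,0,0.5],"dr": [0,0,0]},{"slide": [0,0,0.5],"dr": [0,0,0]},{"slide": [0,0,0.5],"dr": [0,0,0]},{"slide": [0,0,0.5],"dr": [0,0,0]},{"slide": [0,0,0.5],"dr": [0,0,0]},{"slide": [0,0,0.5],"dr": [0,0,0]},{"slide": [0,0,0.5],"dr": [0,0,0]},{"slide": [0,0,0],"dr": [0,0,0]}]}}

```text
t: 39.63
tool_pos: [508.3, -54.2, 33.3]
eef_rot: [[0.219, 0.0, 0.976], [-0.976, 0.0, 0.219], [0.0, -1.0, 0.0]]
contact_force: [-0.7, -0.5, 0.6]
width: 0.003
```

Run:
```python
from h import *
incar()
```

```text
carrier tcp 5.7 -58.2 z 33.3 head -77.33
```

Call:
{"op": "jog_arm", "data": {"moves": [{"slide": [0,0,0.3],"dr": [0,0,0]},{"slide": [0,0,0.3],"dr": [0,0,0]},{"slide": [0,0,0.2],"dr": [0,0,0]},{"slide": [0,0,0],"dr": [0,0,0]}]}}

```text
t: 39.97
tool_pos: [515.4, -52.5, 33.2]
eef_rot: [[0.219, -0.0, 0.976], [-0.976, 0.0, 0.219], [-0.0, -1.0, -0.0]]
contact_force: [-0.3, 0.2, -1.0]
width: 0.002
```

Call:
{"op": "jog_arm", "data": {"moves": [{"slide": [0,0,0.15],"dr": [0,0,0]},{"slide": [0,0,0.1],"dr": [0,0,0]},{"slide": [0,0,0.1],"dr": [0,0,0]},{"slide": [0,0,0],"dr": [0,0,0]}]}}

```text
t: 40.3
tool_pos: [518.6, -51.8, 33.2]
eef_rot: [[0.219, -0.0, 0.976], [-0.976, 0.0, 0.219], [-0.0, -1.0, -0.0]]
contact_force: [-1.2, 0.5, -1.5]
width: 0.0
```

Run:
```python
from h import *
incar()
```

```text
carrier tcp 5.6 -47.5 z 33.2 head -77.35
```

Call:
{"op": "jog_arm", "data": {"moves": [{"slide": [0,0,0.1],"dr": [0,0,0]},{"slide": [0,0,0.1],"dr": [0,0,0]},{"slide": [0,0,0.1],"dr": [0,0,0]},{"slide": [0,0,0],"dr": [0,0,0]}]}}

```text
t: 40.63
tool_pos: [519.6, -51.5, 33.2]
eef_rot: [[0.218, -0.005, 0.976], [-0.976, -0.001, 0.218], [0.0, -1.0, -0.005]]
contact_force: [-13.1, -3.0, 9.1]
width: -0.0
```

Run:
```python
from h import *
incar()
s=shot("scene"); t=shot("top"); cv2.imwrite("pics/s7.png",np.hstack([crop(s,168,130,80,120,5),crop(t,325,140,80,120,5)]))
```

```text
carrier tcp 5.5 -46.6 z 33.2 head -77.38
```

View pics/s7.png

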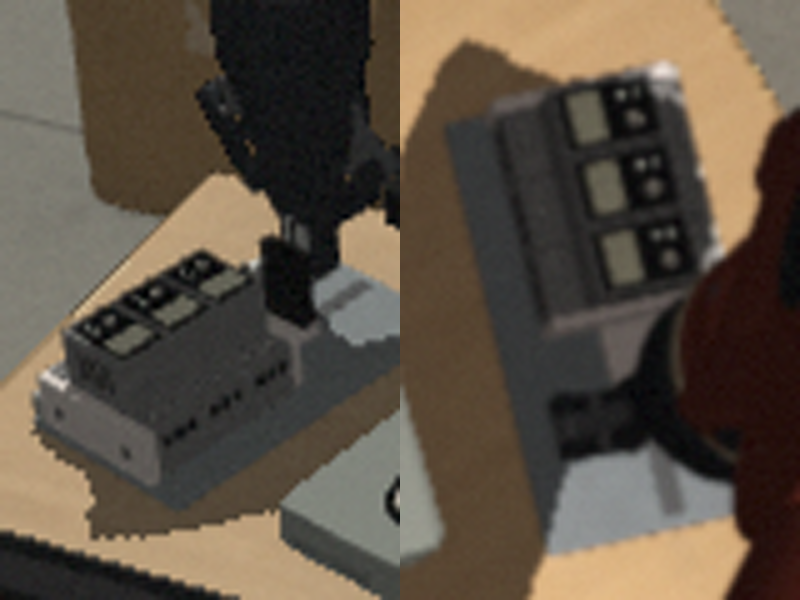

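Call:
{"op": "jog_arm", "data": {"moves": [{"slide": [0,0,-0.5],"dr": [0.3,0,0]},{"slide": [0,-1,-1],"dr": [0,0,0]},{"slide": [0,-3,0],"dr": [0,0,0]},{"slide": [0,-3,0],"dr": [0,0,0]},{"slide": [-0.8,-3,0.8],"dr": [0,0,0]},{"slide": [-2,0,3],"dr": [0,0,0]},{"slide": [-2,0,3],"dr": [0,0,0]},{"slide": [-2,0,3],"dr": [0,0,0]},{"slide": [0,0,2],"dr": [0,0,0]},{"slide": [0,0,0],"dr": [0,0,0]},{"slide": [0,0,0],"dr": [0,0,0]}]}}

```text
t: 41.65
tool_pos: [607.0, 38.1, 133.4]
eef_rot: [[0.22, 0.005, 0.975], [-0.975, 0.001, 0.22], [-0.0, -1.0, 0.005]]
contact_force: [0.2, -0.1, -0.0]
width: 0.002
```

Run:
```python
from h import *
incar(); creams("scene",66,(165,140,85,100)); plan(car(-62,49,20),-77.3)
```

```text
carrier tcp -63.8 57.7 z 133.4 head -77.28
scene 806 [212. 186.] [580.  -29.8  66. ]
scene 818 [202.7 191.6] [609.5 -23.3  66. ]
scene 867 [193.3 197.3] [638.6 -16.7  66. ]
to (np.float64(598.9), np.float64(34.5), 20) total [ 0.14 11.35 -0.86] rows 3 each [ 0.05  3.78 -0.29]
  dr total deg [-0.26 -0.03 -0.02]
```

Call:
{"op": "jog_arm", "data": {"moves": [{"slide": [0.1,3,-0.5],"dr": [-0.26,0,0]},{"slide": [0,3,-0.3],"dr": [0,0,0]},{"slide": [0,3,0],"dr": [0,0,0]},{"slide": [0,1.5,0],"dr": [0,0,0]},{"slide": [0,0.7,0],"dr": [0,0,0]},{"slide": [0,0,0],"dr": [0,0,0]},{"slide": [0,0,0],"dr": [0,0,0]}]}}

```text
t: 42.28
tool_pos: [599.4, 34.4, 22.9]
eef_rot: [[0.218, 0.001, 0.976], [-0.976, -0.0, 0.218], [0.0, -1.0, 0.001]]
contact_force: [0.1, 0.1, 0.6]
width: -0.0
```

Call:
{"op": "jog_arm", "data": {"moves": [{"slide": [0.3,0,0],"dr": [0,0,0]},{"slide": [0.3,0,0],"dr": [0,0,0]},{"slide": [0.2,0,0],"dr": [0,0,0]},{"slide": [0,0,0],"dr": [0,0,0]}]}}

```text
t: 42.62
tool_pos: [601.7, 26.5, 22.7]
eef_rot: [[0.218, 0.002, 0.976], [-0.976, -0.0, 0.218], [0.001, -1.0, 0.002]]
contact_force: [-0.0, -0.2, -1.0]
width: 0.004
```

Run:
```python
from h import *
incar()
```

```text
carrier tcp -53.5 50.1 z 22.7 head -77.38
```

Call:
{"op": "jog_arm", "data": {"moves": [{"slide": [0.2,0,0],"dr": [0,0,0]},{"slide": [0.15,0,0],"dr": [0,0,0]},{"slide": [0.1,0,0],"dr": [0,0,0]},{"slide": [0,0,0],"dr": [0,0,0]}]}}

```text
t: 42.95
tool_pos: [601.9, 22.5, 21.7]
eef_rot: [[0.219, 0.0, 0.976], [-0.976, 0.0, 0.219], [-0.0, -1.0, 0.0]]
contact_force: [0.3, -0.1, -0.9]
width: 0.001
```

Call:
{"op": "jog_arm", "data": {"moves": [{"slide": [0.1,0,0],"dr": [0,0,0]},{"slide": [0.1,0,0],"dr": [0,0,0]},{"slide": [0,0,0],"dr": [0,0,0]}]}}

```text
t: 43.2
tool_pos: [602.4, 20.7, 21.8]
eef_rot: [[0.219, 0.0, 0.976], [-0.976, 0.0, 0.219], [0.0, -1.0, 0.0]]
contact_force: [0.4, -0.7, -1.0]
width: -0.001
```

Call:
{"op": "jog_arm", "data": {"moves": [{"slide": [0.1,0,0],"dr": [0,0,0]},{"slide": [0.1,0,0],"dr": [0,0,0]},{"slide": [0,0,0],"dr": [0,0,0]}]}}

```text
t: 43.45
tool_pos: [602.9, 18.6, 21.8]
eef_rot: [[0.219, 0.0, 0.976], [-0.976, 0.0, 0.219], [0.0, -1.0, 0.0]]
contact_force: [0.0, 0.4, -0.0]
width: 0.003
```

Call:
{"op": "jog_arm", "data": {"moves": [{"slide": [0.1,0,0],"dr": [0,0,0]},{"slide": [0.1,0,0],"dr": [0,0,0]},{"slide": [0,0,0],"dr": [0,0,0]}]}}

```text
t: 43.7
tool_pos: [603.0, 17.8, 21.8]
eef_rot: [[0.22, -0.0, 0.976], [-0.976, 0.002, 0.22], [-0.002, -1.0, 0.0]]
contact_force: [-1.9, 4.6, 1.5]
width: -0.001
```

Call:
{"op": "jog_arm", "data": {"moves": [{"slide": [0.1,0,0],"dr": [0,0,0]},{"slide": [0.05,0,0],"dr": [0,0,0]},{"slide": [0,0,0],"dr": [0,0,0]}]}}

```text
t: 43.95
tool_pos: [603.0, 17.7, 21.7]
eef_rot: [[0.221, -0.001, 0.975], [-0.975, 0.004, 0.221], [-0.004, -1.0, 0.0]]
contact_force: [-1.9, 11.4, 2.9]
width: -0.004
```

Call:
{"op": "jog_arm", "data": {"moves": [{"slide": [0.1,0,0],"dr": [0,0,0]},{"slide": [0.05,0,0],"dr": [0,0,0]},{"slide": [0,0,0],"dr": [0,0,0]}]}}

```text
t: 44.2
tool_pos: [603.0, 17.5, 21.7]
eef_rot: [[0.221, -0.001, 0.975], [-0.975, 0.007, 0.221], [-0.007, -1.0, 0.001]]
contact_force: [-4.3, 17.3, 5.3]
width: 0.002
```

Call:
{"op": "jog_arm", "data": {"moves": [{"slide": [-0.4,0,0],"dr": [0,0,0]},{"slide": [-0.25,0,0],"dr": [0,0,0]},{"slide": [0,0,1.5],"dr": [0,0,0]},{"slide": [0,0,1.5],"dr": [0,0,0]},{"slide": [0,0,0],"dr": [0,0,0]},{"slide": [0.3,0,0],"dr": [0,0,0]},{"slide": [0.15,0,0],"dr": [0,0,0]},{"slide": [0,0,0],"dr": [0,0,0]}]}}

```text
t: 44.87
tool_pos: [632.3, 24.2, 21.7]
eef_rot: [[0.22, 0.0, 0.975], [-0.975, 0.004, 0.22], [-0.004, -1.0, 0.001]]
contact_force: [0.7, 11.0, 0.8]
width: -0.004
```

Call:
{"op": "jog_arm", "data": {"moves": [{"slide": [0.07,0,0],"dr": [0,0,0]},{"slide": [0.06,0,0],"dr": [0,0,0]},{"slide": [0,0,0],"dr": [0,0,0]}]}}

```text
t: 45.12
tool_pos: [632.3, 24.1, 21.8]
eef_rot: [[0.221, 0.0, 0.975], [-0.975, 0.006, 0.221], [-0.006, -1.0, 0.002]]
contact_force: [0.8, 16.4, 1.5]
width: -0.0
```

Run:
```python
from h import *
incar()
```

```text
carrier tcp -44.8 79.5 z 21.8 head -77.22
```

Flush as well. Same for the third.

Call:
{"op": "jog_arm", "data": {"moves": [{"slide": [-0.4,0,0],"dr": [0,0,0]},{"slide": [-0.25,0,0],"dr": [0,0,0]},{"slide": [0,0,-2],"dr": [0,0,0]},{"slide": [0,0,-2],"dr": [0,0,0]},{"slide": [0,0,-2],"dr": [0,0,0]},{"slide": [0,0,0],"dr": [0,0,0]},{"slide": [0.3,0,0],"dr": [0,0,0]},{"slide": [0.15,0,0],"dr": [0,0,0]},{"slide": [0,0,0],"dr": [0,0,0]}]}}

```text
t: 45.87
tool_pos: [573.2, 11.1, 21.6]
eef_rot: [[0.219, -0.002, 0.976], [-0.976, 0.003, 0.219], [-0.003, -1.0, -0.001]]
contact_force: [-7.3, 8.0, 4.6]
width: -0.003
```

Call:
{"op": "jog_arm", "data": {"moves": [{"slide": [0.08,0,0],"dr": [0,0,0]},{"slide": [0.05,0,0],"dr": [0,0,0]},{"slide": [0,0,0],"dr": [0,0,0]}]}}

```text
t: 46.12
tool_pos: [573.2, 11.0, 21.5]
eef_rot: [[0.22, -0.003, 0.975], [-0.975, 0.005, 0.22], [-0.005, -1.0, -0.002]]
contact_force: [-8.9, 11.8, 6.7]
width: -0.003
```

Run:
```python
from h import *
incar()
```

```text
carrier tcp -44.4 19.0 z 21.5 head -77.27
```

Call:
{"op": "jog_arm", "data": {"moves": [{"slide": [-0.5,0,0],"dr": [0,0,0]},{"slide": [-0.5,-1,0],"dr": [0,0,0]},{"slide": [0,-3,0],"dr": [0,0,0]},{"slide": [0,-3,0],"dr": [0,0,0]},{"slide": [0,-3,0],"dr": [0,0,0]},{"slide": [2,0,-3],"dr": [0,0,0]},{"slide": [2,0,-3],"dr": [0,0,0]},{"slide": [2,0,-2],"dr": [0,0,0]},{"slide": [0,0,0],"dr": [0,0,0]},{"slide": [0,0,0],"dr": [0,0,0]}]}}

```text
t: 46.95
tool_pos: [507.6, -58.9, 123.0]
eef_rot: [[0.216, 0.002, 0.976], [-0.976, -0.001, 0.217], [0.001, -1.0, 0.002]]
contact_force: [0.5, 0.8, -0.1]
width: 0.003
```

Run:
```python
from h import *
incar(); plan(car(5.5,-64,33),-77.4)
```

```text
carrier tcp 10.2 -59.8 z 123.0 head -77.50
to (np.float64(502.5), np.float64(-55.2), 33) total [-0.49  9.   -0.44] rows 3 each [-0.16  3.   -0.15]
  dr total deg [-0.12 -0.1   0.08]
```

Call:
{"op": "jog_arm", "data": {"moves": [{"slide": [-0.4,1,-0.6],"dr": [0,0,0]},{"slide": [0,3,0],"dr": [0,0,0]},{"slide": [0,3,0],"dr": [0,0,0]},{"slide": [0,2,0],"dr": [0,0,0]},{"slide": [0,0,0.5],"dr": [0,0,0]},{"slide": [0,0,0.4],"dr": [0,0,0]},{"slide": [0,0,0],"dr": [0,0,0]},{"slide": [0,0,0],"dr": [0,0,0]}]}}

```text
t: 47.62
tool_pos: [511.1, -53.2, 33.8]
eef_rot: [[0.22, 0.003, 0.976], [-0.976, -0.001, 0.22], [0.002, -1.0, 0.003]]
contact_force: [-0.3, -0.5, -0.4]
width: 0.0
```

Run:
```python
from h import *
incar()
```

```text
carrier tcp 5.4 -55.2 z 33.8 head -77.31
```

Call:
{"op": "jog_arm", "data": {"moves": [{"slide": [0,0,0.3],"dr": [-0.15,0,0]},{"slide": [0,0,0.3],"dr": [0,0,0]},{"slide": [0,0,0.1],"dr": [0,0,0]},{"slide": [0,0,0.1],"dr": [0,0,0]},{"slide": [0,0,0],"dr": [0,0,0]}]}}

```text
t: 48.03
tool_pos: [517.3, -51.3, 31.9]
eef_rot: [[0.219, -0.002, 0.976], [-0.976, -0.001, 0.219], [0.0, -1.0, -0.002]]
contact_force: [0.8, -1.1, -0.2]
width: -0.001
```

Call:
{"op": "jog_arm", "data": {"moves": [{"slide": [0,0,0.08],"dr": [0,0,0]},{"slide": [0,0,0.06],"dr": [0,0,0]},{"slide": [0,0,0],"dr": [0,0,0]}]}}

```text
t: 48.28
tool_pos: [518.4, -51.0, 31.7]
eef_rot: [[0.219, -0.002, 0.976], [-0.976, -0.0, 0.219], [-0.0, -1.0, -0.002]]
contact_force: [-0.5, -0.0, -0.2]
width: 0.001
```

Run:
```python
from h import *
incar()
```

```text
carrier tcp 4.7 -47.6 z 31.7 head -77.36
```

Call:
{"op": "jog_arm", "data": {"moves": [{"slide": [0,0,0.08],"dr": [0,0,0]},{"slide": [0,0,0.08],"dr": [0,0,0]},{"slide": [0,0,0.08],"dr": [0,0,0]},{"slide": [0,0,0],"dr": [0,0,0]}]}}

```text
t: 48.62
tool_pos: [519.3, -50.7, 31.7]
eef_rot: [[0.219, -0.006, 0.976], [-0.976, -0.001, 0.219], [0.0, -1.0, -0.006]]
contact_force: [-9.0, -3.0, 6.2]
width: 0.001
```

Run:
```python
from h import *
incar()
```

```text
carrier tcp 4.6 -46.6 z 31.7 head -77.37
```

Call:
{"op": "jog_arm", "data": {"moves": [{"slide": [0,0,-0.5],"dr": [0,0,0]},{"slide": [0,0,-1],"dr": [0,0,0]},{"slide": [0,-3,0],"dr": [0,0,0]},{"slide": [0,-4,0],"dr": [0,0,0]},{"slide": [0,-4,0],"dr": [0,0,0]},{"slide": [0,-4,0],"dr": [0,0,0]},{"slide": [3,-2,-2],"dr": [0,0,0]},{"slide": [4,0,0],"dr": [0,0,0]},{"slide": [4,0,0],"dr": [0,0,0]},{"slide": [4,0,0],"dr": [0,0,0]},{"slide": [4,0,0],"dr": [0,0,0]},{"slide": [0,0,0],"dr": [0,0,0]}]}}

```text
t: 49.62
tool_pos: [528.8, -249.5, 200.1]
eef_rot: [[0.214, -0.003, 0.977], [-0.977, -0.002, 0.214], [0.001, -1.0, -0.003]]
contact_force: [-0.8, 0.7, -1.0]
width: -0.002
```

Run:
```python
from h import *
creams("scene",66,(165,140,85,100)); creams("top",66,(325,140,80,100))
s=shot("scene"); t=shot("top"); cv2.imwrite("pics/s8.png",np.hstack([crop(s,168,150,80,100,5),crop(t,325,140,80,100,5)]))
cv2.imwrite("pics/s9.png",np.vstack([crop(s,0,0,560,420,.7),crop(t,0,0,560,420,.7)]))
```

```text
scene 788 [212. 186.] [580.  -29.8  66. ]
scene 806 [202.8 191.6] [609.4 -23.3  66. ]
scene 854 [193.2 197.2] [638.6 -16.9  66. ]
top 1851 [362.2 162.9] [642.  -15.1  66. ]
top 1817 [365.7 177. ] [612.7 -21.6  66. ]
top 1863 [369.2 191.1] [583.5 -28.1  66. ]
```

View pics/s8.png

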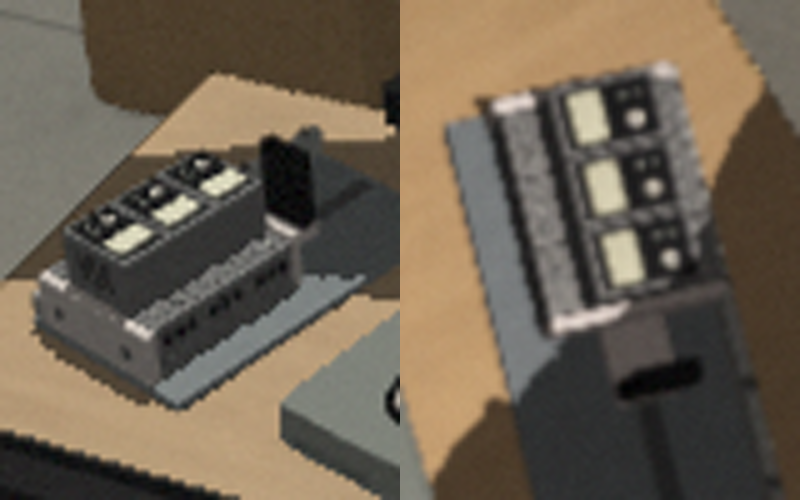

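View pics/s9.png

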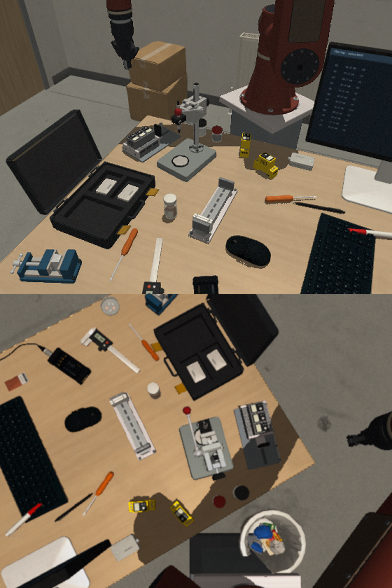

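The row is straight with an even 30.0 mm pitch. The follower is closed on it, the rail is empty, and the jar and screwdriver are where they were. Handing in.

```bash
python3 -c "
from station import *
print(hand_in())"
```

```text
the job is handed in; nothing more can be done
None
```

All three modules on the rail (only three were present) are unclipped and standing upright in the carrier as one row against the end wall. I handed the job in at about 50 s; no verdict was reported.

- **Row:** each module was pushed against the back fence (12–17 N) and felt solid there. I then closed the follower at about 9 N, reaching the same stop as on the first push. In the last pictures the module displays lie on one straight line. Their spacing is about 30.0 mm in the top view and 30.1 mm in the scene view.
- **Untouched things:** the rail is empty, and the jar, screwdriver and yellow look-alikes appear to be where they were. I compared these only by eye in the final pictures.
- **Disagreements:**
  - My first estimate of the carrier's angle was 12.1°. The contacts and the displays gave about 12.5°, so the modules were set down up to about 0.5° off square before the pushes seated them.
  - The two cameras differ by about 3–4 mm in absolute position, but they agree on spacing and angle.
- **Not seen:** no knocked module showed up, and no failed grasps occurred.

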